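# Unclamp, load, clamp and start the drive-wiping dock

### The arm

A 6-joint arm with a two-finger parallel gripper is mounted at the origin on the work surface. World frame = base frame: x ahead of the robot, y to its left, z up, the work surface at z = 0. Lengths are in m, angles in rad, forces in N, time in s.
With the tool pointing down it reaches from about 0.35 to 0.85 m from the base axis. Payload 8.1 kg.
Tool frame: the origin (TCP) lies midway between the tips of the shut fingers; the grasp point (between the pads) lies env.pinch_z behind it (env.pinch_z is the distance from the TCP to the grasp point, in m); z points along the fingers, y is the line along which they close (so a half turn about z gives the same grasp; the last joint's range is limited). The gripper opens to 85 mm and grips with 20 to 120 N. Pads are 22 mm wide; open, the fingers measure 114 mm over their backs; the gripper's body (76 mm by 85 mm) begins 54 mm behind the grasp point. The pads swing forward as they close: fully open they stand 13 mm farther back than shut.
Start: joints at [1.021, 0.13, 1.488, -0, 1.523, -0.085], TCP at [0.269, 0.536, 0.231] pointing down, gripper open.
Joint ranges: [-2.96, 2.96], [-0.89, 2.26], [0.02, 2.5], [-1.34, 4.48], [0, 2.73], [-2.66, 2.66]. Speed limits (rad/s): [2.39, 2.39, 2.79, 3.14, 3.14, 3.14].

### API

Orientations are given as [roll, pitch, yaw] about the fixed x, y, z axes, in that order (R = Rz(yaw) Ry(pitch) Rx(roll)).
In Python, from workcell import env, optics, workorder gives the robot as it stands.
- The arm moves only by the tool send_rows, never from a script. Its argument "deltas" is a list of rows, each a list of 3 entries, a list of its own where there are three numbers: the shift along the tool's x, y, z in mm, then the turn, a rotation vector about the tool's x, y, z in rad, then the opening, from -1 (shut) to 1 (fully open). In form: [[[tx, ty, tz], [rx, ry, rz], fingers], ...]. A call has 1 to 5 rows; each row is the pose to reach, as a shift and turn from the pose commanded when the call began, along the tool's axes at that moment; what a row does not reach only later rows make up. A row lasts 1/12 s, in which the tool goes at most 41.7 mm and 7.16 degrees, less where a joint would pass 70% of its speed; a pose out of reach is approached as far as the arm can. A call with a gripper value outside its range is refused whole. The fingers move at their own pace and stop on an object; "grip_force" is the grip in N (left out, the last holds). Time passes only in rows, so rows that repeat a pose let the fingers close. It gives the time, the measured TCP pose, the force, the opening and the grip force at its end, in the units of the state.
- env.sense(): the state, without advancing time (a new reading comes with each control period).
- optics.get_image(name): name is "scene" or "top" or "wrist"; returns the picture (420x560x3 uint8, red, green, blue); there is no depth.
- optics.camera_info(name): a dict with "K" (3x3 intrinsics, pixels), "T" (4x4, takes a point from camera to world coordinates); the wrist camera has in their place "mount" (4x4, takes a point from camera to tool coordinates, whose origin is the TCP and whose axes are the flange's). Camera axes: x right, y down, z forward; pixel columns grow to the right and rows downward; lengths in m; the calibration is good to about 2 mm. A picture is of the moment at which its call begins: read the wrist's pose just before it. camera_info takes no time and is no camera call.
- workorder.close_job(): hands the job in; it is judged then, once.
The state is a dict: "time_s": time; "joint_positions": joint angles; "qvel": joint speeds; "joint_torque": joint torques, N m; "ee_pos": TCP position; "eef_rot": TCP orientation; "ft_force": force on the tool from outside, world axes, zero at the start; "moment": the same for the moment, N m; "grip_width": opening from 0.0 (shut) to 1.0 (fully open); "grasp_force": force on a finger pad.
Only numpy, scipy, OpenCV 4.12 (cv2) and the standard library are available. Lean on these libraries where they do the work, as an engineer would, in place of code of your own. Each camera call takes 0.05 s, during which the arm holds its last target. There are 200 camera calls.

### The job

Load the drive dock: lift its hold-down bar off the two notched posts, lay every drive cartridge on the bench flat in a bay of its own, fins up (any bays; a spare bay stays empty), and lay the bar back across both posts, grip up. With drives and bar in place, turn the black key switch clockwise to its stop and let it spring back, then press the round key, the square key and the long key fully down, one at a time in that order, letting each come back up. Do not disturb the mug, the mouse or the screwdriver.

Things in the scene. Friction and masses are not known exactly. Their poses are not given: they have to be found in the camera images.
- drive0: Drive cartridge: aluminium brick 92 x 34 x 24 mm with black ends and thin dark fins on its top, 130 g (varies). Origin: centre of its underside; x along its 92 mm length, z up. All cartridges are alike, and either end may point either way. Two or three are present; an absent one reads None.
- drive1: Drive cartridge: aluminium brick 92 x 34 x 24 mm with black ends and thin dark fins on its top, 130 g (varies). Origin: centre of its underside; x along its 92 mm length, z up. All cartridges are alike, and either end may point either way. Two or three are present; an absent one reads None.
- drive2: Drive cartridge: aluminium brick 92 x 34 x 24 mm with black ends and thin dark fins on its top, 130 g (varies). Origin: centre of its underside; x along its 92 mm length, z up. All cartridges are alike, and either end may point either way. Two or three are present; an absent one reads None.
- dock: Drive dock, fixed: black plate 118 (x) x 290 (y) x 12 mm with three open bays along y and a dark steel post at each y end. Origin: centre of its underside, on the table. Each bay is 100 (x) x 44 (y) mm, floor 12 mm above the table, framed by grey ribs only 6 mm high, 22 mm wide between two bays. A cartridge in its bay reaches 36 mm above the table.
- bay0 (a point): Centre of the floor of dock bay 0, at y = -66 mm in the dock's frame, 12 mm above the table. A cartridge lying in it has its x axis along the dock's x axis, either way round.
- bay1 (a point): Centre of the floor of dock bay 1, at y = 0 mm in the dock's frame, 12 mm above the table. A cartridge lying in it has its x axis along the dock's x axis, either way round.
- bay2 (a point): Centre of the floor of dock bay 2, at y = 66 mm in the dock's frame, 12 mm above the table. A cartridge lying in it has its x axis along the dock's x axis, either way round.
- bar_seat (a point): Midway between the post notches, at notch floor height (42 mm above the table); axes as the dock's. Posts (50 x 24 mm) are centred at y = -130 and +130 mm; their notches, open along y, are 36 mm wide in x with 12 mm lips (to 54 mm above the table). The bar's origin belongs here, bar x axis along dock y, either way round.
- bar: Hold-down bar: steel flat bar 290 x 30 x 12 mm with a black grip ridge 80 (along the bar) x 16 x 18 mm on the middle of its upper face (total height 30 mm), 300 g (varies). Origin: centre of its underside; x along its length, z up. At the start it lies across the dock's two posts, over the empty bays; the bench near y = 0.37 m, x = 0.44 m is free to set it down, lying along x.
- panel: Control panel, fixed: grey box 150 (x) x 190 (y) x 30 mm at the robot's right; origin at the centre of its underside; x points away from the robot. The row of three white keys is on its near half, the key switch on its far half at the left.
- switch (a joint): Angle of the spring-return key switch: 0 = rest, grows as it is turned clockwise seen from above, stop at 0.9 rad. The spring takes it back when released: 0.036 N m to start, 0.12 N m at the stop.
- switch_grip (a point): On the switch's vertical axis at the height to grip: the black grip is an upright blade 38 (x) x 12 (y) x 28 mm, its top 71 mm above the table, this point 8 mm below its top. Its x axis runs along the blade and turns with it; at rest it is along the panel's x axis. Below the blade are an 18 mm radius disc (top 43 mm above the table) and a 26 mm radius steel plate.
- key_round (a joint): Travel of the round key on the control panel: 0 = up, 0.006 m = fully down. It springs back up by itself; 1.5 N starts it moving, 5 N holds it fully down.
- key_round_top (a point): Centre of the top of the white round key (28 mm diameter), 52 mm above the table at rest; z up, x along the panel's x. The three keys stand in a row along the panel's y, 58 mm between centres, in an order that changes from start to start; each moves straight down in a grey 60 x 38 mm frame whose top is 12 mm below the key top.
- key_square (a joint): Travel of the square key on the control panel: 0 = up, 0.006 m = fully down. It springs back up by itself; 1.5 N starts it moving, 5 N holds it fully down.
- key_square_top (a point): Centre of the top of the white square key (26 x 26 mm), 52 mm above the table at rest; z up, x along the panel's x. The three keys stand in a row along the panel's y, 58 mm between centres, in an order that changes from start to start; each moves straight down in a grey 60 x 38 mm frame whose top is 12 mm below the key top.
- key_long (a joint): Travel of the long key on the control panel: 0 = up, 0.006 m = fully down. It springs back up by itself; 1.5 N starts it moving, 5 N holds it fully down.
- key_long_top (a point): Centre of the top of the white long key (50 mm along x, 16 mm wide), 52 mm above the table at rest; z up, x along the panel's x. The three keys stand in a row along the panel's y, 58 mm between centres, in an order that changes from start to start; each moves straight down in a grey 60 x 38 mm frame whose top is 12 mm below the key top.
- mug: White mug, 80 mm wide, 95 mm tall, beyond the panel, bystander; origin at the centre of its underside.
- mouse: Black computer mouse, 105 x 60 x 34 mm, on a mat left of the dock, bystander; origin at the centre of its underside.
- screwdriver: Screwdriver lying on the bench beyond the dock, bystander.
Things that resemble listed ones, but are neither listed nor needed, are in the scene too. Leave any purple or turquoise look-alike of the drive0 alone.

How it is judged:
By the outcome, as a careful person would: the job done as asked, in the order asked, and still so for the second after the job is handed in, with the robot touching nothing.
Of drive0, drive1, drive2 only 2 to 3 are there at a start; the rules pass over those that are not, and their reading is None.
At some moment in a run one of drive0, drive1, drive2, bar may be knocked a few centimetres aside while the robot is not near it.
Once in a run the grip may slacken for a moment while it holds something.
It also fails if it takes over 200 s, if anything falls off the work surface, if the arm or the gripper's body presses on something with over 40 N, if the wrist force passes 120 N, or if a joint passes its speed limit or range.

## Working session

There is one attempt and no reset: what is moved stays moved. The work goes in short steps, Python scripts to look and compute and a tool call to move; the robot and the scene stay as the last step left them, time stands still between calls to the robot, and variables do not carry over. Pictures are saved under pics/ and viewed, at most 16 in all, crops included, and the job is handed in when it is done.

Besides the shell and the picture viewer there is one more tool, called after ">>>" as a command line: name --argument value ..., lists and objects as JSON in quotes. send_rows: Moves the arm, as the interface text tells. Its arguments: {"type":"object","properties":{"deltas":{"type":"array","items":{"type":"array"}},"grip_force":{"type":"number"}},"required":["deltas"]}

```bash
mkdir -p pics; ls
cat > h.py <<'E'
import numpy as np, cv2
from scipy.spatial.transform import Rotation as R
from workcell import env, optics, workorder
def snap(name,fn,crop=None,scale=1):
    s=env.sense(); im=optics.get_image(name)
    np.save('pics/'+fn+'.npy',im)
    if crop: im=im[crop[1]:crop[3],crop[0]:crop[2]]
    im=cv2.resize(im,None,fx=scale,fy=scale,interpolation=cv2.INTER_CUBIC)
    cv2.imwrite('pics/'+fn+'.png',im[...,::-1]); return s
def pt(cam,uv,z,s=None):
    c=optics.camera_info(cam); K=np.array(c['K'])
    if cam=='wrist':
        T=np.eye(4);T[:3,:3]=R.from_euler('xyz',s['eef_rot']).as_matrix();T[:3,3]=s['ee_pos'];T=T@np.array(c['mount'])
    else: T=np.array(c['T'])
    uv=np.atleast_2d(uv).astype(float)
    d=np.c_[uv,np.ones(len(uv))]@np.linalg.inv(K).T@T[:3,:3].T
    return T[:3,3]+d*((z-T[2,3])/d[:,2])[:,None]
E
python3 - <<'E'
from h import *
print(env.sense(),env.pinch_z)
for n in("scene","top"): print(optics.camera_info(n))
print(optics.camera_info("wrist"))
snap("top","top0",scale=1.42);snap("scene","scene0",scale=1.42)
E
```

```text
pics
{'time_s': 0.0, 'joint_positions': array([ 1.02054730e+00,  1.31143435e-01,  1.48930623e+00,  2.05134170e-05,
        1.52299333e+00, -8.53881471e-02]), 'qvel': array([ 0.00094237,  0.00132942,  0.00158506, -0.00098883, -0.00092396,
        0.00049686]), 'joint_torque': array([-6.86748208e-04, -5.69399464e+01, -5.00555670e+01, -4.62378903e-04,
        1.51408254e-02,  5.19156856e-06]), 'ee_pos': array([0.26865381, 0.53587056, 0.23024022]), 'eef_rot': array([-3.13975081e+00, -1.78218151e-04,  2.67673061e+00]), 'ft_force': array([-0.71525297, -0.37333588, -0.26871048]), 'moment': array([ 0.00414126, -0.00658933,  0.04032027]), 'grasp_force': 0.0, 'grip_width': 0.9996570528730299} 0.0187
{'K': array([[479.14207218,   0.        , 275.18455155],
       [  0.        , 479.14207218, 212.92859917],
       [  0.        ,   0.        ,   1.        ]]), 'T': array([[ 0.54261611,  0.5522977 , -0.63287835,  1.19947432],
       [ 0.83978508, -0.34042939,  0.4229289 , -0.45962792],
       [ 0.01813227, -0.76096983, -0.64853383,  0.70241845],
       [ 0.        ,  0.        ,  0.        ,  1.  
[... 330 characters left out ...]
3.94775423e-02],
       [ 3.37691613e-03, -1.44746397e-01, -9.89463025e-01,
         9.15170041e-01],
       [ 0.00000000e+00,  0.00000000e+00,  0.00000000e+00,
         1.00000000e+00]])}
{'K': array([[327.86145731,   0.        , 281.66728546],
       [  0.        , 327.86145731, 204.25649612],
       [  0.        ,   0.        ,   1.        ]]), 'mount': array([[ 9.79870592e-04, -9.53014489e-01, -3.02923131e-01,
         7.62858117e-02],
       [ 9.99999373e-01,  7.69781947e-04,  8.12934381e-04,
        -2.74204925e-04],
       [-5.41553486e-04, -3.02923738e-01,  9.53014646e-01,
        -1.42999955e-01],
       [ 0.00000000e+00,  0.00000000e+00,  0.00000000e+00,
         1.00000000e+00]])}
```

View pics/top0.png

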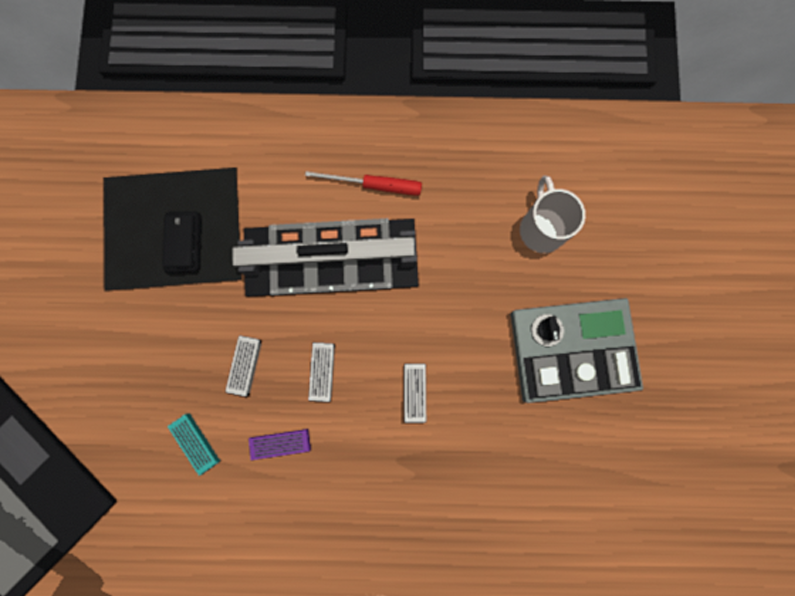

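View pics/scene0.png

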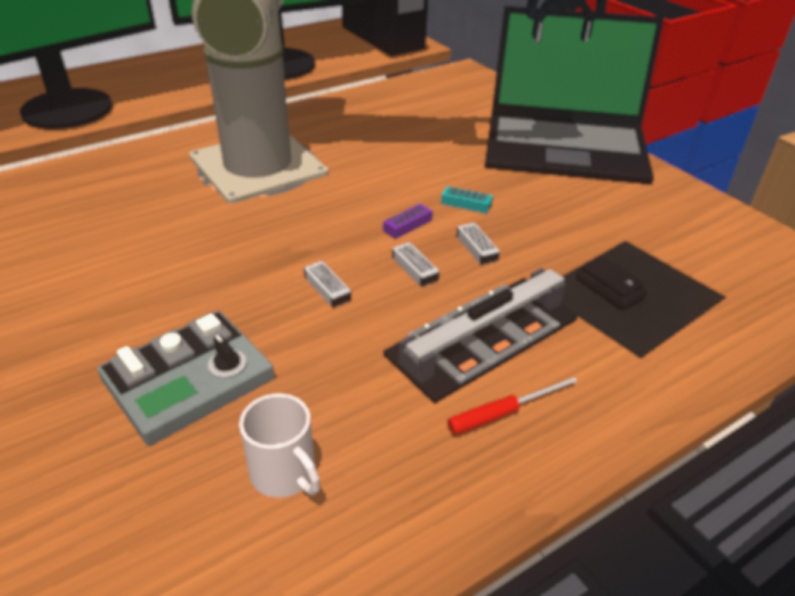

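The top view shows three silver drives at about (243,366), (321,372) and (415,393), the bar across the dock at (323,251), and the panel at (577,352). Its key order from the left is square, round, long. I'll enlarge for measurement.

Run:
```python
import numpy as np,cv2
im=np.load('pics/top0.npy')
for n,(a,b,c,d),s in(("c1",(155,145,305,305),5),("c2",(350,200,460,290),7)):
    cv2.imwrite(f'pics/{n}.png',cv2.resize(im[b:d,a:c],None,fx=s,fy=s,interpolation=cv2.INTER_CUBIC)[:600,:,::-1] if n!="c1" else cv2.resize(im[b:d,a:c],None,fx=3.75,fy=3.75,interpolation=cv2.INTER_CUBIC)[...,::-1])
```

```text
(no output)
```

View pics/c1.png

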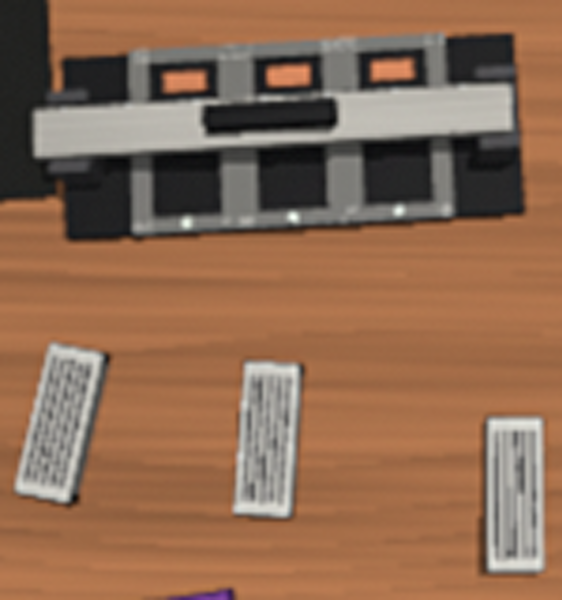

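View pics/c2.png

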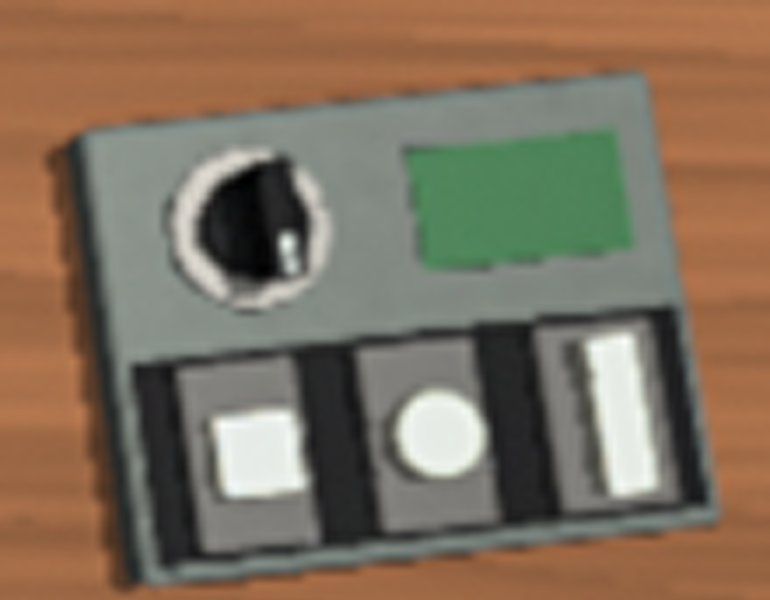

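```bash
cat > m1.py <<'E'
from h import *
def q(name,p,z,s,o):
    uv=(np.array(p)+.5)/s-.5+np.array(o); P=pt('top',uv,z)[:,:2]
    if len(P)==4:
        print(name,P.mean(0).round(4),'edges',[round(float(np.linalg.norm(P[i]-P[i-3])),4) for i in range(4)],
         'ang',[round(float(np.degrees(np.arctan2(*(P[j]-P[i])[::-1]))),1) for i,j in((0,1),(3,2),(3,0),(2,1))])
    else: print(name,P.round(4).tolist())
a=(3.75,(155,145));b=(7,(350,200))
q('dock',[(63,60),(513,35),(523,213),(67,240)],.012,*a)
q('bar',[(33,110),(511,83),(514,130),(35,158)],.054,*a)
q('grip',[(204,105),(335,99),(337,126),(206,133)],.072,*a)
q('A',[(50,345),(103,351),(72,503),(16,493)],.024,*a)
q('B',[(246,363),(300,364),(291,517),(234,515)],.024,*a)
q('C',[(486,418),(543,418),(544,572),(483,573)],.024,*a)
q('panel',[(82,135),(645,72),(718,520),(150,580)],.03,*b)
q('keys s r l',[(258,453),(439,433),(622,413)],.052,*b)
q('plate',[(250,230)],.033,*b); q('blade',[(288,215)],.071,*b)
E
python3 m1.py
```

```text
dock [0.6499 0.0713] edges [0.2871, 0.1155, 0.2857, 0.1161] ang [-85.6, -85.5, 4.6, 3.9]
bar [0.6501 0.0775] edges [0.2893, 0.0292, 0.2885, 0.0297] ang [-85.6, -85.5, 5.8, 4.3]
grip [0.6486 0.077 ] edges [0.0775, 0.0164, 0.0774, 0.017] ang [-86.2, -85.8, 6.5, 5.9]
A [0.4674 0.2037] edges [0.0327, 0.0927, 0.0344, 0.0907] ang [-95.4, -98.9, -9.6, -8.5]
B [0.4596 0.0778] edges [0.0329, 0.0919, 0.0343, 0.0914] ang [-90.0, -90.9, -2.2, -1.4]
C [ 0.4292 -0.0717] edges [0.0346, 0.0915, 0.0365, 0.0921] ang [-89.0, -88.1, -0.2, 1.0]
panel [ 0.5027 -0.3313] edges [0.1871, 0.1462, 0.1842, 0.1445] ang [-82.5, -83.1, 7.9, 6.8]
keys s r l [[0.4601, -0.2786], [0.4674, -0.3357], [0.4747, -0.3935]]
plate [[0.5322, -0.2828]]
blade [[0.5334, -0.2842]]
```

```bash
cat > plan.py <<'E'
from h import *
def start():
    s=env.sense(); r=R.from_euler('xyz',s['eef_rot']).as_matrix()
    return np.r_[s['ee_pos'],np.degrees(np.arctan2(r[1,1],r[0,1]))]
def plan(wps,p=None,step=170,rot=33):
    """wps: (x,y,z,angle of tool y deg or None,finger,[nrows]); prints calls, tool-down assumed"""
    p=start() if p is None else np.array(p,float)
    print('from',p.round(4))
    for w in wps:
        t=np.array([w[0],w[1],w[2],0.]); t[3]=p[3] if w[3] is None else w[3]
        while 1:
            d=t-p; n=max(1,int(np.ceil(max(np.linalg.norm(d[:3])*1e3/step,abs(d[3])/rot))))
            d/=n; a=np.radians(p[3]); ya=np.array([np.cos(a),np.sin(a)]); xa=np.array([-np.sin(a),np.cos(a)])
            v=np.round(np.r_[d[:2]@xa,d[:2]@ya,-d[2]]*2e3)/2; rz=round(-np.radians(d[3]),2)
            print(v.tolist(),rz,'f',w[4])
            p=p+np.r_[(v[0]*xa+v[1]*ya)/1e3,-v[2]/1e3,-np.degrees(rz)]
            if n==1: break
    print('end',p.round(4)); return p
E
python3 - <<'E'
from plan import *
plan([(.6495,.0775,.15,4.4,1),(.6495,.0775,.085,4.4,0)])
E
```

```text
from [ 0.2687  0.5359  0.2303 63.369 ]
[-136.5, -60.0, 20.0] 0.26 f 1
[-147.0, -22.5, 20.0] 0.26 f 1
[-148.0, 16.0, 20.0] 0.25 f 1
[-140.0, 52.0, 20.5] 0.26 f 1
[0.0, 0.0, 65.0] -0.0 f 0
end [0.6493 0.0773 0.0848 4.3543]
```

>>> send_rows --deltas '[[[-28,-12,4],[0,0,0.05],1],[[-55,-24,8],[0,0,0.1],1],[[-82,-36,12],[0,0,0.15],1],[[-109,-48,16],[0,0,0.2],1],[[-136.5,-60,20],[0,0,0.26],1]]'

```text
time_s: 0.52
ee_pos: [0.3644, 0.4203, 0.2106]
eef_rot: [-3.141, -0.0, 2.415]
ft_force: [-1.4, 0.3, -0.2]
grip_width: 1.001
grasp_force: 0.0
```

>>> send_rows --deltas '[[[-30,-4,4],[0,0,0.05],1],[[-59,-9,8],[0,0,0.1],1],[[-88,-13,12],[0,0,0.15],1],[[-118,-18,16],[0,0,0.2],1],[[-147,-22.5,20],[0,0,0.26],1]]'

```text
time_s: 0.93
ee_pos: [0.4597, 0.3058, 0.1907]
eef_rot: [-3.141, -0.0, 2.154]
ft_force: [0.0, -0.5, 0.9]
grip_width: 1.0
grasp_force: 0.0
```

>>> send_rows --deltas '[[[-30,3,4],[0,0,0.05],1],[[-59,6,8],[0,0,0.1],1],[[-88,10,12],[0,0,0.15],1],[[-118,13,16],[0,0,0.2],1],[[-148,16,20],[0,0,0.25],1]]'

```text
time_s: 1.35
ee_pos: [0.5548, 0.1915, 0.1706]
eef_rot: [-3.141, -0.0, 1.904]
ft_force: [-0.5, -0.0, 0.2]
grip_width: 1.002
grasp_force: 0.0
```

>>> send_rows --deltas '[[[-28,10,4],[0,0,0.05],1],[[-56,20,8],[0,0,0.1],1],[[-84,31,12],[0,0,0.15],1],[[-112,42,16],[0,0,0.2],1],[[-140,52,20.5],[0,0,0.26],1]]'

```text
time_s: 1.77
ee_pos: [0.6502, 0.0765, 0.15]
eef_rot: [-3.141, -0.0, 1.644]
ft_force: [0.4, 1.0, 0.5]
grip_width: 1.003
grasp_force: 0.0
```

Run:
```python
from h import *
s=env.sense();print(s['ee_pos'],s['eef_rot'],s['ft_force'],s['joint_positions'])
s=snap('wrist','w1',scale=1.42)
print(pt('wrist',[(280,210)],.05,s))
```

```text
[0.65016692 0.07646994 0.15003782] [-3.14082268e+00 -7.65662522e-05  1.64443260e+00] [0.37247083 1.02045852 0.48858087] [ 3.87603463e-02  3.24199773e-01  1.41434838e+00  5.03721191e-05
  1.40381667e+00 -3.48843489e-02]
[[0.65024595 0.07129145 0.05      ]]
```

View pics/w1.png

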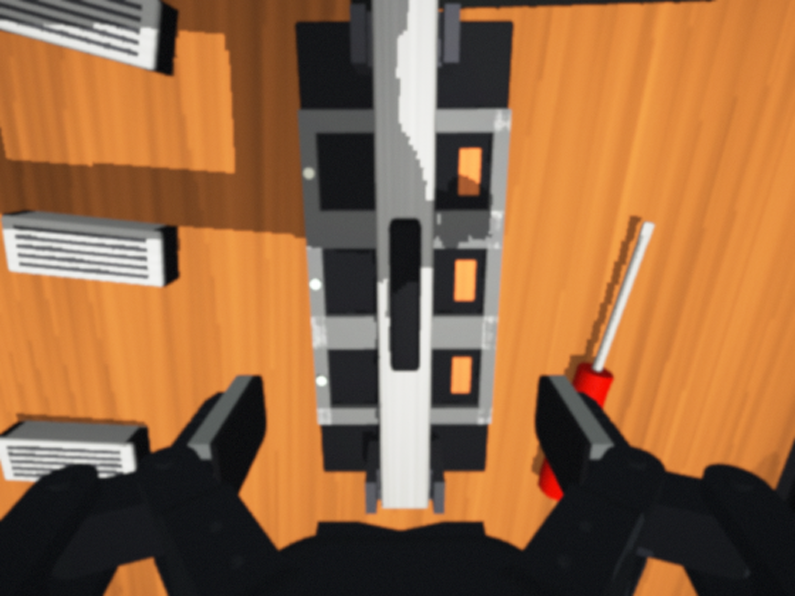

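The wrist view shows the bar lying true in both notches with its ridge centred at about (405,295), so I'll cross-check dock and bar.

Run:
```python
from h import *
s=env.sense()
def f(n,p,z):
    P=pt('wrist',np.array(p)/1.42,z,s)[:,:2]; print(n,P.mean(0).round(4),[round(float(np.linalg.norm(P[i]-P[i-1])),4) for i in range(4)],np.degrees(np.arctan2(*(P[0]-P[3])[::-1])).round(2),np.degrees(np.arctan2(*(P[1]-P[2])[::-1])).round(2))
f('ridge',[(390,219),(419,219),(420,370),(390,370)],.072)
f('dock',[(297,23),(512,22),(487,470),(325,470)],.012)
f('bar',[(376,0),(438,0),(428,507),(383,507)],.054)
f('B',[(4,215),(160,225),(167,286),(8,272)],.024)
```

```text
ridge [0.6555 0.0741] [0.0792, 0.0137, 0.0792, 0.0157] 93.44 94.91
dock [0.657  0.0662] [0.2854, 0.1145, 0.2858, 0.1166] 93.99 94.41
bar [0.6567 0.0691] [0.2795, 0.0277, 0.2795, 0.0283] 93.82 93.95
B [0.4676 0.0753] [0.0345, 0.0888, 0.0369, 0.0939] 83.11 91.35
```

Run:
```python
from h import *
s=env.sense();print(s['time_s'],s['ee_pos'],s['eef_rot'],s['qvel'].round(3))
print(pt('wrist',[(280,210),(285,210),(275,210)],.072,s))
c=optics.camera_info('wrist');print(c['mount'])
```

```text
1.8167 [0.65220808 0.07155789 0.14880214] [-3.14116333e+00  2.54060157e-03  1.63635796e+00] [ 0.037 -0.033  0.05  -0.002 -0.001 -0.04 ]
[[0.65190082 0.0739968  0.072     ]
 [0.65542932 0.07423216 0.072     ]
 [0.6483723  0.07376144 0.072     ]]
[[ 9.79273617e-04 -9.53151140e-01 -3.02492884e-01  7.66659047e-02]
 [ 9.99999490e-01  8.58716903e-04  5.31536876e-04  9.38633363e-04]
 [-2.46879227e-04 -3.02493250e-01  9.53151495e-01 -1.42998504e-01]
 [ 0.00000000e+00  0.00000000e+00  0.00000000e+00  1.00000000e+00]]
```

Run:
```python
from h import *
for n in('top','wrist'):
    k='T' if n=='top' else 'mount'
    L=np.array([optics.camera_info(n)[k] for _ in range(40)]); print(n,L.mean(0).round(5)[:3],L.std(0).round(5)[:3])
from plan import *
plan([(.651,.0775,.12,4.4,0),(.651,.0775,.056,4.4,0)])
```

```text
top [[ 1.8170e-02 -9.8930e-01  1.4478e-01  4.4742e-01]
 [-9.9983e-01 -1.8470e-02 -7.1000e-04 -3.9480e-02]
 [ 3.3800e-03 -1.4475e-01 -9.8946e-01  9.1517e-01]] [[0. 0. 0. 0.]
 [0. 0. 0. 0.]
 [0. 0. 0. 0.]]
wrist [[ 9.8000e-04 -9.5315e-01 -3.0249e-01  7.6670e-02]
 [ 1.0000e+00  8.6000e-04  5.3000e-04  9.4000e-04]
 [-2.5000e-04 -3.0249e-01  9.5315e-01 -1.4300e-01]] [[0. 0. 0. 0.]
 [0. 0. 0. 0.]
 [0. 0. 0. 0.]]
from [0.6522 0.0716 0.1488 3.7563]
[6.0, -1.0, 29.0] -0.01 f 0
[0.0, 0.0, 64.0] -0.0 f 0
end [0.6508 0.0775 0.0558 4.3293]
```

>>> send_rows --deltas '[[[0,0,0],[0,0,0],0],[[0,0,0],[0,0,0],0],[[0,0,15],[0,0,0],0],[[0,0,30],[0,0,0],0],[[0,0,30],[0,0,0],0]]'

```text
time_s: 2.23
ee_pos: [0.647, 0.0789, 0.1174]
eef_rot: [-3.136, -0.0, 1.649]
ft_force: [-2.0, 0.6, -1.9]
grip_width: 0.499
grasp_force: 0.0
```

>>> send_rows --deltas '[[[0,0,0],[0,0,0],0],[[0,0,0],[0,0,0],0],[[0,0,0],[0,0,0],0],[[0,0,0],[0,0,0],0]]'

```text
time_s: 2.57
ee_pos: [0.6503, 0.0781, 0.1222]
eef_rot: [3.14, 0.0, 1.647]
ft_force: [-1.0, -0.1, -0.3]
grip_width: 0.499
grasp_force: 0.0
```

Run:
```python
from plan import *
print(env.sense()['qvel'].round(4))
plan([(.651,.0775,.12,4.4,0),(.651,.0775,.056,4.4,0)])
```

```text
[-0.0023  0.0013  0.0011 -0.0003 -0.001  -0.0011]
from [0.6503 0.0781 0.1222 4.3815]
[-0.5, 0.5, 2.0] -0.0 f 0
[-0.0, 0.0, 64.0] -0.0 f 0
end [0.6508 0.0776 0.0562 4.3815]
```

>>> send_rows --deltas '[[[0,0.5,20],[0,0,0],0],[[0,0.5,40],[0,0,0],0],[[0,0.5,56],[0,0,0],0],[[0,0.5,64],[0,0,0],0],[[0,0.5,66],[0,0,0],0]]'

```text
time_s: 2.98
ee_pos: [0.6489, 0.0778, 0.0531]
eef_rot: [-3.139, -0.0, 1.647]
ft_force: [0.1, -0.0, -0.6]
grip_width: 0.499
grasp_force: 0.0
```

>>> send_rows --deltas '[[[0,0,0],[0,0,0],0],[[0,0,0],[0,0,0],-0.5],[[0,0,0],[0,0,0],-1],[[0,0,0],[0,0,0],-1],[[0,0,0],[0,0,0],-1]]' --grip_force 70

```text
time_s: 3.4
ee_pos: [0.6515, 0.0779, 0.0569]
eef_rot: [3.138, 0.0, 1.647]
ft_force: [-0.3, 0.3, 6.5]
grip_width: 0.162
grasp_force: 70.4
```

>>> send_rows --deltas '[[[0,0,0],[0,0,0],-1],[[0,0,0],[0,0,0],-1],[[0,0,0],[0,0,0],-1]]'

```text
time_s: 3.65
ee_pos: [0.6515, 0.0779, 0.0569]
eef_rot: [3.138, 0.0, 1.647]
ft_force: [0.4, 0.3, 6.6]
grip_width: 0.165
grasp_force: 70.4
```

Run:
```python
from plan import *
s=env.sense();print(s['ee_pos'],s['eef_rot'],s['ft_force'],s['grip_width'],s['grasp_force'])
p=plan([(.651,.0775,.085,None,-1)])
plan([(.60,.0775,.10,4.4,-1),(.44,.37,.10,90,-1),(.44,.37,.03,90,-1),(.44,.37,.0155,90,-1)],p,step=70,rot=20)
```

```text
[0.65151523 0.07786128 0.05686927] [3.13839854e+00 1.14506463e-04 1.64680861e+00] [0.4403175  0.28155456 6.61563562] 0.1651290891361637 70.43765902519226
from [0.6515 0.0779 0.0569 4.3552]
[-0.5, -0.5, -28.0] -0.0 f -1
end [0.6511 0.0773 0.0849 4.3552]
from [0.6511 0.0773 0.0849 4.3552]
[4.0, -51.0, -15.0] -0.0 f -1
[61.0, -27.5, -0.0] -0.3 f -1
[66.0, -8.5, -0.0] -0.3 f -1
[65.5, 11.5, -0.0] -0.3 f -1
[59.0, 30.5, -0.0] -0.3 f -1
[47.5, 47.0, -0.0] -0.29 f -1
[0.0, 0.0, 70.0] -0.0 f -1
[0.0, 0.0, 14.5] -0.0 f -1
end [4.40100e-01 3.69800e-01 1.54000e-02 8.97259e+01]
```

>>> send_rows --deltas '[[[0,0,-3],[0,0,0],-1],[[0,0,-8],[0,0,0],-1],[[0,0,-15],[0,0,0],-1],[[0,0,-22],[0,0,0],-1],[[0,0,-28],[0,0,0],-1]]'

```text
time_s: 4.07
ee_pos: [0.65, 0.0778, 0.0836]
eef_rot: [-3.141, -0.0, 1.647]
ft_force: [-0.1, 1.2, -3.0]
grip_width: 0.166
grasp_force: 69.3
```

>>> send_rows --deltas '[[[1,-8,-3],[0,0,0],-1],[[2,-18,-6],[0,0,0],-1],[[3,-30,-9],[0,0,0],-1],[[4,-42,-12],[0,0,0],-1],[[4,-51,-15],[0,0,0],-1]]'

```text
time_s: 4.48
ee_pos: [0.5973, 0.0781, 0.0978]
eef_rot: [-3.141, -0.0, 1.647]
ft_force: [-0.6, -0.0, -4.1]
grip_width: 0.169
grasp_force: 69.3
```

>>> send_rows --deltas '[[[12,-6,0],[0,0,-0.06],-1],[[24,-11,0],[0,0,-0.12],-1],[[36,-17,0],[0,0,-0.18],-1],[[48,-22,0],[0,0,-0.24],-1],[[61,-27.5,0],[0,0,-0.3],-1]]'

```text
time_s: 4.9
ee_pos: [0.5659, 0.137, 0.098]
eef_rot: [-3.141, -0.0, 1.95]
ft_force: [-0.5, -0.6, -2.8]
grip_width: 0.167
grasp_force: 69.3
```

>>> send_rows --deltas '[[[13,-2,0],[0,0,-0.06],-1],[[26,-4,0],[0,0,-0.12],-1],[[40,-5,0],[0,0,-0.18],-1],[[53,-7,0],[0,0,-0.24],-1],[[66,-8.5,0],[0,0,-0.3],-1]]'

```text
time_s: 5.32
ee_pos: [0.5337, 0.1954, 0.0979]
eef_rot: [-3.141, -0.0, 2.25]
ft_force: [-0.1, -0.9, -3.4]
grip_width: 0.166
grasp_force: 69.2
```

>>> send_rows --deltas '[[[13,2,0],[0,0,-0.06],-1],[[26,4,0],[0,0,-0.12],-1],[[39,7,0],[0,0,-0.18],-1],[[52,9,0],[0,0,-0.24],-1],[[65.5,11.5,0],[0,0,-0.3],-1]]'

```text
time_s: 5.73
ee_pos: [0.5018, 0.2535, 0.0979]
eef_rot: [-3.141, -0.0, 2.55]
ft_force: [-0.0, -0.0, -3.7]
grip_width: 0.167
grasp_force: 69.2
```

>>> send_rows --deltas '[[[12,6,0],[0,0,-0.06],-1],[[24,12,0],[0,0,-0.12],-1],[[35,18,0],[0,0,-0.18],-1],[[47,24,0],[0,0,-0.24],-1],[[59,30.5,0],[0,0,-0.3],-1]]'

```text
time_s: 6.15
ee_pos: [0.47, 0.3117, 0.0979]
eef_rot: [-3.141, -0.0, 2.85]
ft_force: [0.6, -0.2, -3.8]
grip_width: 0.168
grasp_force: 69.2
```

>>> send_rows --deltas '[[[12,12,0],[0,0,-0.08],-1],[[24,24,0],[0,0,-0.15],-1],[[36,36,0],[0,0,-0.22],-1],[[44,43,0],[0,0,-0.27],-1],[[47.5,47,0],[0,0,-0.29],-1]]'

```text
time_s: 6.57
ee_pos: [0.4377, 0.3712, 0.0979]
eef_rot: [3.141, -0.001, 3.141]
ft_force: [0.3, 0.0, -3.9]
grip_width: 0.167
grasp_force: 69.2
```

>>> send_rows --deltas '[[[0,0,0],[0,0,0],-1],[[0,0,15],[0,0,0],-1],[[0,0,32],[0,0,0],-1],[[0,0,50],[0,0,0],-1],[[0,0,60],[0,0,0],-1]]'

```text
time_s: 6.98
ee_pos: [0.4385, 0.3687, 0.0358]
eef_rot: [-3.14, -0.002, 3.135]
ft_force: [0.2, -0.6, -3.7]
grip_width: 0.167
grasp_force: 69.2
```

>>> send_rows --deltas '[[[0,0,6],[0,0,0],-1],[[0,0,10],[0,0,0],-1],[[0,0,10],[0,0,0],-1],[[0,0,10],[0,0,0],-1]]'

```text
time_s: 7.32
ee_pos: [0.4397, 0.3704, 0.0285]
eef_rot: [3.141, 0.001, 3.136]
ft_force: [-0.7, -0.7, -2.8]
grip_width: 0.168
grasp_force: 69.2
```

Run:
```python
from plan import *
s=env.sense();print(s['ee_pos'],s['eef_rot'],s['ft_force'],s['grip_width'],s['grasp_force'])
```

```text
[0.43970182 0.37041501 0.02846857] [3.14116183e+00 7.31220936e-04 3.13636650e+00] [-0.74322445 -0.74246636 -2.80660148] 0.16808780811422272 69.21234369277954
```

>>> send_rows --deltas '[[[0,0,5],[0,0,0],-1],[[0,0,9],[0,0,0],-1],[[0,0,11.5],[0,0,0],-1],[[0,0,13],[0,0,0],-1],[[0,0,13],[0,0,0],-1]]'

```text
time_s: 7.73
ee_pos: [0.4392, 0.3703, 0.0149]
eef_rot: [-3.141, -0.0, 3.137]
ft_force: [-0.0, -0.8, -3.1]
grip_width: 0.169
grasp_force: 69.3
```

>>> send_rows --deltas '[[[0,0,0],[0,0,0],-1],[[0,0,0],[0,0,0],-0.5],[[0,0,0],[0,0,0],-0.2],[[0,0,0],[0,0,0],0],[[0,0,-20],[0,0,0],0]]'

```text
time_s: 8.15
ee_pos: [0.4368, 0.3686, 0.0312]
eef_rot: [-3.138, -0.005, 3.137]
ft_force: [-0.4, -0.4, -0.6]
grip_width: 0.504
grasp_force: 0.0
```

>>> send_rows --deltas '[[[0,0,-30],[0,0,0],0],[[0,0,-60],[0,0,0],0],[[0,0,-90],[0,0,0],0.2],[[0,0,-110],[0,0,0],0.2],[[0,0,-120],[0,0,0],0.2]]'

```text
time_s: 8.57
ee_pos: [0.441, 0.3716, 0.1592]
eef_rot: [3.138, 0.005, 3.137]
ft_force: [0.5, 0.6, 0.3]
grip_width: 0.604
grasp_force: 0.0
```

Run:
```python
from plan import *
s=env.sense();print(s['ee_pos'])
im=optics.get_image('top');np.save('pics/top1.npy',im)
cv2.imwrite('pics/t1.png',cv2.resize(im[130:330,60:320],None,fx=3,fy=3,interpolation=cv2.INTER_CUBIC)[...,::-1])
```

```text
[0.4409625  0.37158274 0.15922559]
```

View pics/t1.png

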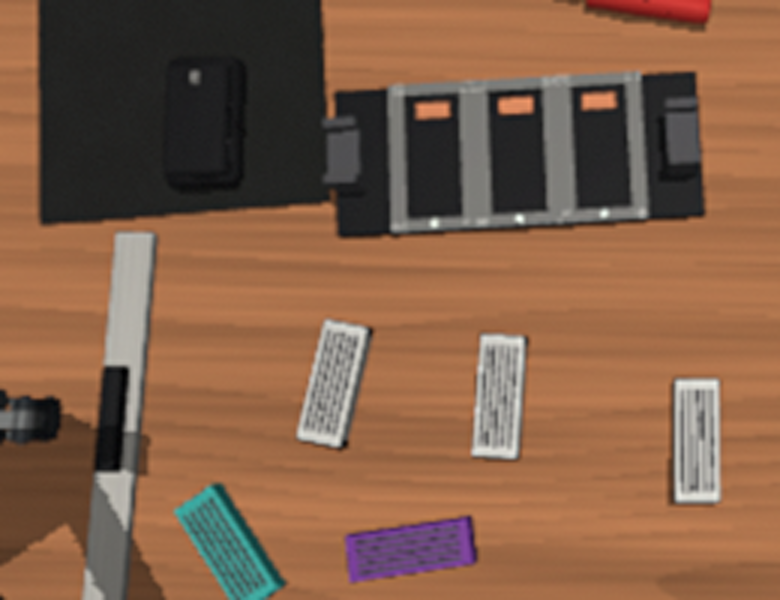

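The dock is now bare and the bar rests on the bench at about (115,420). All three drives are where they were. Measuring the dock precisely.

Run:
```python
exec(open('m1.py').read().split("a=(3.75")[0])
a=(3,(60,130))
q('plate',[(336,93),(696,73),(703,216),(340,237)],.012,*a)
q('frame',[(390,87),(638,73),(648,217),(392,232)],.018,*a)
for n,b in zip('210',[[(407,100),(458,96),(462,216),(410,219)],[(489,95),(542,92),(548,210),(492,214)],[(573,90),(626,86),(631,204),(577,208)]]): q('bay'+n,b,.012,*a)
q('A',[(325,321),(369,327),(343,447),(299,439)],.024,*a)
q('B',[(481,335),(526,337),(519,458),(472,455)],.024,*a)
q('C',[(673,380),(718,379),(720,501),(674,503)],.024,*a)
q('bar',[(115,233),(156,233),(127,600),(85,600)],.012,*a)
q('ridge',[(104,367),(129,366),(121,469),(95,470)],.030,*a)
```

```text
plate [0.6497 0.0708] edges [0.2871, 0.1159, 0.2843, 0.1162] ang [-85.6, -85.6, 4.9, 3.5]
frame [0.6503 0.0716] edges [0.1965, 0.1161, 0.1992, 0.1163] ang [-85.6, -85.5, 3.7, 5.0]
bay2 [0.6458 0.1376] edges [0.0406, 0.097, 0.0407, 0.0961] ang [-84.3, -85.6, 4.2, 4.3]
bay1 [0.6511 0.0719] edges [0.0422, 0.0956, 0.044, 0.0962] ang [-85.6, -84.8, 3.6, 4.7]
bay0 [0.657  0.0056] edges [0.0423, 0.0956, 0.0425, 0.0955] ang [-84.5, -84.6, 3.5, 3.6]
A [0.4672 0.203 ] edges [0.034, 0.0917, 0.0338, 0.0902] ang [-96.7, -99.1, -9.1, -9.2]
B [0.4599 0.0775] edges [0.0343, 0.0908, 0.0354, 0.0902] ang [-91.5, -92.6, -2.0, -1.3]
C [ 0.4294 -0.0718] edges [0.0341, 0.0906, 0.0344, 0.0913] ang [-87.7, -86.5, 1.4, 1.6]
bar [0.4423 0.3676] edges [0.032, 0.2775, 0.0313, 0.2775] ang [-88.9, -89.0, 0.3, 0.1]
ridge [0.4383 0.3657] edges [0.0188, 0.0763, 0.0193, 0.0763] ang [-86.7, -86.8, -0.1, 0.3]
```

Run:
```python
from plan import *
p=plan([(.4675,.2056,.10,80.8,.4),(.4675,.2056,.008,80.8,.4)],[.4397,.3704,.1555,89.7])
p=plan([(.4675,.2056,.09,80.8,-1),(.6468,.1381,.09,94.4,-1),(.6468,.1381,.03,94.4,-1)],p,step=90)
```

```text
from [ 0.4397  0.3704  0.1555 89.7   ]
[-14.5, -82.5, 27.5] 0.08 f 0.4
[-20.5, -81.0, 28.0] 0.08 f 0.4
[-0.0, 0.5, 92.0] -0.0 f 0.4
end [4.67400e-01 2.05900e-01 8.00000e-03 8.05327e+01]
from [4.67400e-01 2.05900e-01 8.00000e-03 8.05327e+01]
[-0.0, -0.0, -82.0] -0.0 f -1
[-62.5, -12.5, 0.0] -0.08 f -1
[-61.5, -17.5, 0.0] -0.08 f -1
[-60.0, -22.0, 0.0] -0.08 f -1
[-0.0, -0.0, 60.0] -0.0 f -1
end [6.46600e-01 1.38300e-01 3.00000e-02 9.42837e+01]
```

>>> send_rows --deltas '[[[0,0,0],[0,0,0],0.4],[[0,0,0],[0,0,0],0.4],[[0,0,0],[0,0,0],0.4]]'

```text
time_s: 8.87
ee_pos: [0.4381, 0.3695, 0.1523]
eef_rot: [-3.139, -0.003, 3.137]
ft_force: [-0.2, 0.3, 0.0]
grip_width: 0.701
grasp_force: 0.0
```

Run:
```python
from plan import *
print(start())
```

```text
[ 0.43806378  0.36950889  0.15234505 89.72356059]
```

>>> send_rows --deltas '[[[-3,-16,5],[0,0,0.02],0.4],[[-6,-33,10],[0,0,0.04],0.4],[[-9,-50,15],[0,0,0.05],0.4],[[-12,-66,20],[0,0,0.06],0.4],[[-14.5,-82.5,25],[0,0,0.08],0.4]]'

```text
time_s: 9.28
ee_pos: [0.4523, 0.2865, 0.1275]
eef_rot: [-3.14, -0.003, 3.057]
ft_force: [-1.3, 0.9, -0.9]
grip_width: 0.704
grasp_force: 0.0
```

>>> send_rows --deltas '[[[-5,-20,7],[0,0,0.02],0.4],[[-10,-40,14],[0,0,0.04],0.4],[[-15,-62,20],[0,0,0.06],0.4],[[-19,-76,26],[0,0,0.08],0.4],[[-20.5,-81,28],[0,0,0.08],0.4]]'

```text
time_s: 9.7
ee_pos: [0.4654, 0.2029, 0.0989]
eef_rot: [-3.139, -0.004, 2.974]
ft_force: [1.1, -0.3, 0.6]
grip_width: 0.7
grasp_force: 0.0
```

>>> send_rows --deltas '[[[0,0,0],[0,0,0],0.4],[[0,0,0],[0,0,0],0.4],[[0,0,0],[0,0,0],0.4],[[0,0,0],[0,0,0],0.4],[[0,0,0],[0,0,0],0.4]]'

```text
time_s: 10.12
ee_pos: [0.4669, 0.2061, 0.1021]
eef_rot: [3.141, 0.0, 2.978]
ft_force: [0.4, -0.2, 0.5]
grip_width: 0.698
grasp_force: 0.0
```

Run:
```python
from plan import *
print(start())
s=snap('wrist','w2',scale=1)
im=np.load('pics/w2.npy');cv2.imwrite('pics/w2.png',cv2.resize(im,None,fx=1.4,fy=1.4)[...,::-1])
plan([(.4675,.2056,.008,80.8,.4)])
```

```text
[ 0.46691215  0.2061471   0.10211943 80.63095124]
from [ 0.4669  0.206   0.1021 80.6219]
[-0.5, -0.5, 94.0] -0.0 f 0.4
end [4.67300e-01 2.05400e-01 8.10000e-03 8.06219e+01]
```

View pics/w2.png

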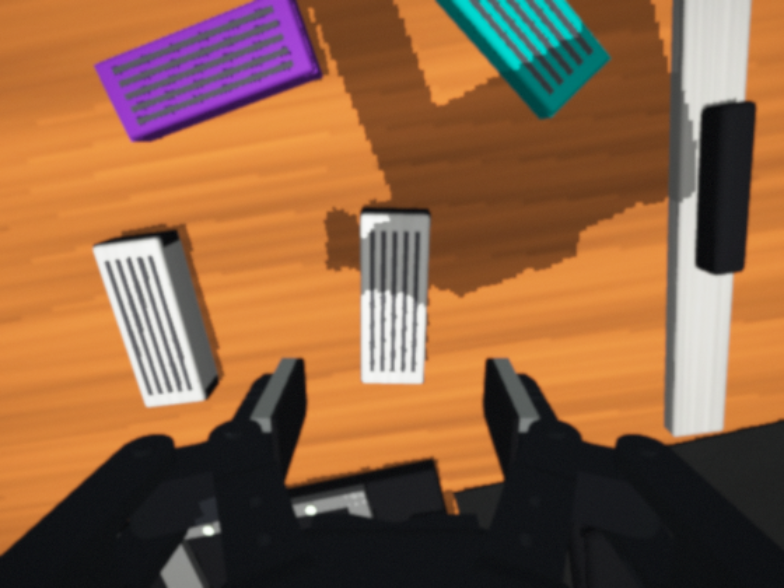

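Wrist view: drive A is centred between the fingers at about (395,297), aligned with the pads. Descending.

Run:
```python
from h import *
s=env.sense();P=pt('wrist',np.array([(361,213),(430,213),(423,384),(362,384)])/1.4,.024,s)[:,:2];print(P,P.mean(0))
```

```text
[[0.42188978 0.19672125]
 [0.4272712  0.22947835]
 [0.51843557 0.21288018]
 [0.51306079 0.18023611]] [0.47016434 0.20482897]
```

>>> send_rows --deltas '[[[-0.5,-0.5,25],[0,0,0],0.4],[[-0.5,-0.5,50],[0,0,0],0.4],[[-0.5,-0.5,75],[0,0,0],0.4],[[-0.5,-0.5,88],[0,0,0],0.4],[[-0.5,-0.5,92],[0,0,0],0.4]]'

```text
time_s: 10.58
ee_pos: [0.465, 0.2043, 0.0069]
eef_rot: [-3.139, -0.004, 2.977]
ft_force: [-0.0, 0.5, -0.4]
grip_width: 0.697
grasp_force: 0.0
```

>>> send_rows --deltas '[[[0,0,0],[0,0,0],0.4],[[0,0,0],[0,0,0],0.4],[[0,0,0],[0,0,0],0.4],[[0,0,0],[0,0,0],0]]'

```text
time_s: 10.92
ee_pos: [0.4685, 0.2052, 0.0114]
eef_rot: [3.14, 0.002, 2.977]
ft_force: [0.3, -0.3, -0.0]
grip_width: 0.573
grasp_force: 0.0
```

>>> send_rows --deltas '[[[0,0,0],[0,0,0],-0.4],[[0,0,0],[0,0,0],-1],[[0,0,0],[0,0,0],-1],[[0,0,0],[0,0,0],-1],[[0,0,0],[0,0,0],-1]]' --grip_force 60

```text
time_s: 11.33
ee_pos: [0.4684, 0.2051, 0.0112]
eef_rot: [3.14, 0.002, 2.977]
ft_force: [-0.6, -0.4, 6.3]
grip_width: 0.377
grasp_force: 60.7
```

Run:
```python
from plan import *
print(start(),env.sense()['ft_force'])
```

```text
[4.68430579e-01 2.05104606e-01 1.12282046e-02 8.05545188e+01] [-0.56608412 -0.36274263  6.34381108]
```

Run:
```python
from plan import *
p=plan([(.4684,.2051,.08,None,-1),(.6464,.1381,.08,94.4,-1),(.6464,.1381,.035,94.4,-1)],step=90)
```

```text
from [4.68400e-01 2.05100e-01 1.12000e-02 8.05545e+01]
[0.0, -0.0, -69.0] -0.0 f -1
[-62.0, -12.5, 0.0] -0.08 f -1
[-61.0, -17.0, 0.0] -0.08 f -1
[-59.5, -22.0, 0.0] -0.08 f -1
[-0.0, -0.0, 45.0] -0.0 f -1
end [6.46300e-01 1.38200e-01 3.52000e-02 9.43055e+01]
```

>>> send_rows --deltas '[[[0,0,-8],[0,0,0],-1],[[0,0,-24],[0,0,0],-1],[[0,0,-42],[0,0,0],-1],[[0,0,-58],[0,0,0],-1],[[0,0,-69],[0,0,0],-1]]'

```text
time_s: 11.75
ee_pos: [0.4679, 0.2049, 0.0809]
eef_rot: [3.141, 0.002, 2.977]
ft_force: [-0.2, 0.6, -1.5]
grip_width: 0.381
grasp_force: 59.8
```

>>> send_rows --deltas '[[[-8,-2,0],[0,0,-0.01],-1],[[-20,-4,0],[0,0,-0.03],-1],[[-33,-7,0],[0,0,-0.05],-1],[[-47,-10,0],[0,0,-0.06],-1],[[-62,-12.5,0],[0,0,-0.08],-1]]'

```text
time_s: 12.17
ee_pos: [0.5266, 0.1815, 0.0777]
eef_rot: [-3.141, -0.001, 3.058]
ft_force: [-0.5, 0.5, -1.5]
grip_width: 0.376
grasp_force: 59.8
```

>>> send_rows --deltas '[[[-12,-3,0],[0,0,-0.02],-1],[[-24,-7,0],[0,0,-0.03],-1],[[-36,-10,0],[0,0,-0.05],-1],[[-48,-13,0],[0,0,-0.06],-1],[[-61,-17,0],[0,0,-0.08],-1]]'

```text
time_s: 12.58
ee_pos: [0.5859, 0.1594, 0.0774]
eef_rot: [-3.141, -0.002, 3.138]
ft_force: [0.1, 0.8, -0.8]
grip_width: 0.38
grasp_force: 59.8
```

>>> send_rows --deltas '[[[-14,-5,0],[0,0,-0.02],-1],[[-28,-10,0],[0,0,-0.04],-1],[[-42,-16,0],[0,0,-0.06],-1],[[-53,-20,0],[0,0,-0.07],-1],[[-59.5,-22,0],[0,0,-0.08],-1]]'

```text
time_s: 13.0
ee_pos: [0.6459, 0.1366, 0.0774]
eef_rot: [-3.141, -0.001, -3.066]
ft_force: [0.9, -0.8, -1.4]
grip_width: 0.382
grasp_force: 59.8
```

>>> send_rows --deltas '[[[0,0,0],[0,0,0],-1],[[0,0,0],[0,0,0],-1],[[0,0,15],[0,0,0],-1],[[0,0,35],[0,0,0],-1],[[0,0,42],[0,0,0],-1]]'

```text
time_s: 13.42
ee_pos: [0.6424, 0.138, 0.0328]
eef_rot: [-3.141, -0.005, -3.066]
ft_force: [-1.1, -0.2, -2.1]
grip_width: 0.378
grasp_force: 59.7
```

>>> send_rows --deltas '[[[0,0,3],[0,0,0],-1],[[0,0,3],[0,0,0],-1],[[0,0,3],[0,0,0],-1],[[0,0,3],[0,0,0],-1],[[0,0,3],[0,0,0],-1]]'

```text
time_s: 13.83
ee_pos: [0.646, 0.138, 0.0351]
eef_rot: [3.141, 0.002, -3.066]
ft_force: [-0.1, -0.5, -0.3]
grip_width: 0.378
grasp_force: 59.7
```

Run:
```python
from plan import *
print(start(),env.sense()['ft_force'])
plan([(.6464,.1381,.024,94.4,-1)])
```

```text
[6.45974599e-01 1.37988525e-01 3.50802779e-02 9.43139479e+01] [-0.10791871 -0.47882392 -0.25309589]
from [6.46000e-01 1.38000e-01 3.51000e-02 9.43139e+01]
[-0.5, 0.0, 11.0] -0.0 f -1
end [6.46500e-01 1.38000e-01 2.41000e-02 9.43139e+01]
```

>>> send_rows --deltas '[[[-0.5,0,4],[0,0,0],-1],[[-0.5,0,8],[0,0,0],-1],[[-0.5,0,11],[0,0,0],-1],[[-0.5,0,11.5],[0,0,0],-1],[[-0.5,0,11.5],[0,0,0],-1]]'

```text
time_s: 14.25
ee_pos: [0.6459, 0.1379, 0.0233]
eef_rot: [-3.142, 0.0, -3.066]
ft_force: [-4.6, -1.3, 7.4]
grip_width: 0.373
grasp_force: 60.8
```

>>> send_rows --deltas '[[[0,0,0],[0,0,0],-1],[[0,0,0],[0,0,0],0],[[0,0,0],[0,0,0],0.1],[[0,0,0],[0,0,0],0.2],[[0,0,0],[0,0,0],0.2]]'

```text
time_s: 14.67
ee_pos: [0.6454, 0.1378, 0.0219]
eef_rot: [-3.142, -0.0, -3.066]
ft_force: [0.1, -0.1, -0.7]
grip_width: 0.599
grasp_force: 0.0
```

>>> send_rows --deltas '[[[0,0,-12],[0,0,0],0.2],[[0,0,-30],[0,0,0],0.2],[[0,0,-55],[0,0,0],0.2],[[0,0,-75],[0,0,0],0.2],[[0,0,-80],[0,0,0],0.2]]'

```text
time_s: 15.08
ee_pos: [0.6483, 0.1383, 0.1079]
eef_rot: [3.141, 0.007, -3.066]
ft_force: [0.7, 0.3, 0.4]
grip_width: 0.598
grasp_force: 0.0
```

Run:
```python
from plan import *
print(start())
im=optics.get_image('top');np.save('pics/top2.npy',im)
plan([(.4605,.0787,.10,88.3,.4)],[.6464,.138,.1036,94.3])
```

```text
[ 0.64833432  0.13827382  0.10794934 94.31204466]
from [ 0.6464  0.138   0.1036 94.3   ]
[95.0, -22.5, 2.0] 0.05 f 0.4
[93.5, -27.5, 1.5] 0.05 f 0.4
end [4.60600e-01 7.86000e-02 1.00100e-01 8.85704e+01]
```

>>> send_rows --deltas '[[[15,-4,0],[0,0,0.01],0.4],[[35,-8,0.5],[0,0,0.02],0.4],[[55,-13,1],[0,0,0.03],0.4],[[75,-18,1.5],[0,0,0.04],0.4],[[95,-22.5,2],[0,0,0.05],0.4]]'

```text
time_s: 15.55
ee_pos: [0.5508, 0.1079, 0.099]
eef_rot: [-3.141, -0.002, -3.117]
ft_force: [-0.6, -0.1, -0.2]
grip_width: 0.698
grasp_force: 0.0
```

>>> send_rows --deltas '[[[22,-6,0],[0,0,0.01],0.4],[[46,-13,0.5],[0,0,0.02],0.4],[[68,-20,1],[0,0,0.03],0.4],[[86,-25,1.5],[0,0,0.04],0.4],[[93.5,-27.5,1.5],[0,0,0.05],0.4]]'

```text
time_s: 15.97
ee_pos: [0.4569, 0.0779, 0.0973]
eef_rot: [-3.141, -0.003, 3.116]
ft_force: [-0.7, -0.1, -0.3]
grip_width: 0.7
grasp_force: 0.0
```

>>> send_rows --deltas '[[[0,0,0],[0,0,0],0.4],[[0,0,0],[0,0,0],0.4],[[0,0,0],[0,0,0],0.4],[[0,0,0],[0,0,0],0.4],[[0,0,0],[0,0,0],0.4]]'

```text
time_s: 16.38
ee_pos: [0.4605, 0.0786, 0.0988]
eef_rot: [3.142, 0.0, 3.117]
ft_force: [-0.3, 0.3, -0.0]
grip_width: 0.697
grasp_force: 0.0
```

Run:
```python
from plan import *
print(start())
s=env.sense(); im=optics.get_image('wrist');np.save('pics/w3.npy',im)
t=np.load('pics/top2.npy')[130:330,100:300]
a=cv2.resize(im,(533,400)); b=cv2.resize(t,None,fx=2,fy=2)
c=np.zeros((400,800,3),np.uint8); c[:,:400]=b; c[:,400:]=cv2.resize(im[:,80:500],(400,400)); cv2.imwrite('pics/w3.png',c[...,::-1])
plan([(.4605,.0787,.010,88.3,.4)])
```

```text
[4.60482667e-01 7.86187451e-02 9.88441519e-02 8.85946199e+01]
from [4.60300e-01 7.86000e-02 9.88000e-02 8.85917e+01]
[-0.0, 0.0, 89.0] 0.01 f 0.4
end [4.60300e-01 7.86000e-02 9.80000e-03 8.80187e+01]
```

View pics/w3.png

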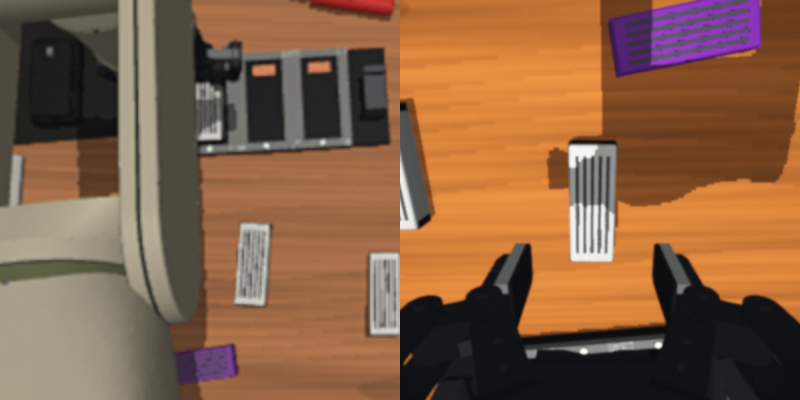

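The left half shows drive A seated in its bay at about (210,112). The right half shows B centred between the fingers at about (593,200).

Run:
```python
from plan import *
plan([(.4605,.0786,.08,None,-1),(.6514,.0723,.08,94.4,-1),(.6514,.0723,.035,94.4,-1)],[.4605,.0786,.011,88.0],step=90)
```

```text
from [4.605e-01 7.860e-02 1.100e-02 8.800e+01]
[0.0, 0.0, -69.0] -0.0 f -1
[-63.5, 0.0, -0.0] -0.04 f -1
[-63.5, -2.5, -0.0] -0.04 f -1
[-64.0, -5.0, -0.0] -0.03 f -1
[0.0, 0.0, 45.0] -0.0 f -1
end [6.51600e-01 7.21000e-02 3.50000e-02 9.43025e+01]
```

>>> send_rows --deltas '[[[0,0,25],[0,0,0.01],0.4],[[0,0,50],[0,0,0.01],0.4],[[0,0,72],[0,0,0.01],0.4],[[0,0,84],[0,0,0.01],0.4],[[0,0,88],[0,0,0.01],0.4]]'

```text
time_s: 16.85
ee_pos: [0.4579, 0.0784, 0.0081]
eef_rot: [-3.141, -0.004, 3.107]
ft_force: [-0.7, 0.7, 0.1]
grip_width: 0.695
grasp_force: 0.0
```

>>> send_rows --deltas '[[[0,0,0],[0,0,0],0.4],[[0,0,0],[0,0,0],0.4],[[0,0,0],[0,0,0],0.4],[[0,0,0],[0,0,0],0]]'

```text
time_s: 17.18
ee_pos: [0.461, 0.0785, 0.0121]
eef_rot: [3.141, 0.002, 3.107]
ft_force: [0.3, -0.0, 0.1]
grip_width: 0.575
grasp_force: 0.0
```

>>> send_rows --deltas '[[[0,0,0],[0,0,0],-0.4],[[0,0,0],[0,0,0],-1],[[0,0,0],[0,0,0],-1],[[0,0,0],[0,0,0],-1],[[0,0,0],[0,0,0],-1]]' --grip_force 60

```text
time_s: 17.6
ee_pos: [0.4609, 0.0785, 0.0121]
eef_rot: [3.141, 0.002, 3.107]
ft_force: [-2.0, 0.6, 5.9]
grip_width: 0.379
grasp_force: 60.4
```

>>> send_rows --deltas '[[[0,0,-8],[0,0,0],-1],[[0,0,-24],[0,0,0],-1],[[0,0,-42],[0,0,0],-1],[[0,0,-58],[0,0,0],-1],[[0,0,-69],[0,0,0],-1]]'

```text
time_s: 18.02
ee_pos: [0.4604, 0.0785, 0.0819]
eef_rot: [3.141, 0.002, 3.107]
ft_force: [-0.3, -0.2, 0.4]
grip_width: 0.379
grasp_force: 59.7
```

>>> send_rows --deltas '[[[-9,0,0],[0,0,-0.01],-1],[[-21,0,0],[0,0,-0.02],-1],[[-35,0,0],[0,0,-0.02],-1],[[-49,0,0],[0,0,-0.03],-1],[[-63.5,0,0],[0,0,-0.04],-1]]'

```text
time_s: 18.43
ee_pos: [0.5236, 0.0762, 0.08]
eef_rot: [-3.142, -0.0, -3.136]
ft_force: [-0.3, 0.5, -0.2]
grip_width: 0.378
grasp_force: 59.7
```

>>> send_rows --deltas '[[[-13,-0.5,0],[0,0,-0.01],-1],[[-26,-1,0],[0,0,-0.02],-1],[[-38,-1.5,0],[0,0,-0.03],-1],[[-51,-2,0],[0,0,-0.03],-1],[[-63.5,-2.5,0],[0,0,-0.04],-1]]'

```text
time_s: 18.85
ee_pos: [0.5871, 0.074, 0.0797]
eef_rot: [3.142, -0.001, -3.097]
ft_force: [0.0, 0.3, -0.4]
grip_width: 0.38
grasp_force: 59.7
```

>>> send_rows --deltas '[[[-15,-1,0],[0,0,-0.01],-1],[[-30,-2,0],[0,0,-0.02],-1],[[-45,-4,0],[0,0,-0.03],-1],[[-57,-4.5,0],[0,0,-0.03],-1],[[-64,-5,0],[0,0,-0.03],-1]]'

```text
time_s: 19.27
ee_pos: [0.6518, 0.0718, 0.0798]
eef_rot: [-3.142, 0.0, -3.067]
ft_force: [-0.2, -0.8, -1.1]
grip_width: 0.378
grasp_force: 59.7
```

>>> send_rows --deltas '[[[0,0,0],[0,0,0],-1],[[0,0,0],[0,0,0],-1],[[0,0,15],[0,0,0],-1],[[0,0,35],[0,0,0],-1],[[0,0,42],[0,0,0],-1]]'

```text
time_s: 19.68
ee_pos: [0.6481, 0.072, 0.0339]
eef_rot: [3.141, -0.005, -3.066]
ft_force: [-0.7, 0.5, -2.3]
grip_width: 0.378
grasp_force: 59.7
```

>>> send_rows --deltas '[[[0,0,3],[0,0,0],-1],[[0,0,3],[0,0,0],-1],[[0,0,3],[0,0,0],-1],[[0,0,3],[0,0,0],-1],[[0,0,3],[0,0,0],-1]]'

```text
time_s: 20.1
ee_pos: [0.6518, 0.072, 0.0361]
eef_rot: [-3.142, 0.002, -3.066]
ft_force: [0.3, -0.4, -0.8]
grip_width: 0.379
grasp_force: 59.7
```

Run:
```python
from plan import *
print(start(),env.sense()['ft_force'])
plan([(.6514,.0723,.024,94.4,-1)])
```

```text
[6.51816805e-01 7.19734821e-02 3.60818169e-02 9.43049365e+01] [ 0.30660792 -0.39633843 -0.81487734]
from [6.51800e-01 7.20000e-02 3.61000e-02 9.43049e+01]
[0.5, 0.5, 12.0] -0.0 f -1
end [6.51300e-01 7.24000e-02 2.41000e-02 9.43049e+01]
```

>>> send_rows --deltas '[[[0,0.5,4],[0,0,0],-1],[[0,0.5,8],[0,0,0],-1],[[0,0.5,11],[0,0,0],-1],[[0,0.5,12],[0,0,0],-1],[[0,0.5,12],[0,0,0],-1]]'

```text
time_s: 20.52
ee_pos: [0.6511, 0.0725, 0.0241]
eef_rot: [-3.142, 0.0, -3.066]
ft_force: [-5.9, -1.0, 11.3]
grip_width: 0.377
grasp_force: 61.1
```

>>> send_rows --deltas '[[[0,0,0],[0,0,0],-1],[[0,0,0],[0,0,0],0],[[0,0,0],[0,0,0],0.1],[[0,0,0],[0,0,0],0.2],[[0,0,0],[0,0,0],0.2]]'

```text
time_s: 20.93
ee_pos: [0.6507, 0.0724, 0.0224]
eef_rot: [-3.142, -0.0, -3.066]
ft_force: [-0.2, 0.2, 0.4]
grip_width: 0.599
grasp_force: 0.0
```

>>> send_rows --deltas '[[[0,0,-12],[0,0,0],0.2],[[0,0,-30],[0,0,0],0.2],[[0,0,-55],[0,0,0],0.2],[[0,0,-75],[0,0,0],0.2],[[0,0,-80],[0,0,0],0.2]]'

```text
time_s: 21.35
ee_pos: [0.6536, 0.0725, 0.1084]
eef_rot: [-3.141, 0.007, -3.066]
ft_force: [1.3, -0.6, 1.1]
grip_width: 0.6
grasp_force: 0.0
```

Run:
```python
from plan import *
print(start())
plan([(.4297,-.0721,.10,91.2,.4)],[.6514,.0723,.1036,94.3])
```

```text
[6.53616250e-01 7.25475211e-02 1.08389823e-01 9.43105140e+01]
from [6.514e-01 7.230e-02 1.036e-01 9.430e+01]
[116.0, -63.5, 2.0] 0.03 f 0.4
[114.0, -67.5, 1.5] 0.02 f 0.4
end [ 4.29600e-01 -7.23000e-02  1.00100e-01  9.14352e+01]
```

>>> send_rows --deltas '[[[18,-10,0],[0,0,0],0.4],[[42,-23,0.5],[0,0,0.01],0.4],[[66,-36,1],[0,0,0.02],0.4],[[90,-50,1.5],[0,0,0.02],0.4],[[116,-63.5,2],[0,0,0.03],0.4]]'

```text
time_s: 21.77
ee_pos: [0.5389, -0.0001, 0.1006]
eef_rot: [-3.142, -0.0, -3.096]
ft_force: [0.0, 0.0, 1.1]
grip_width: 0.698
grasp_force: 0.0
```

>>> send_rows --deltas '[[[27,-16,0],[0,0,0],0.4],[[55,-33,0.5],[0,0,0.01],0.4],[[82,-49,1],[0,0,0.02],0.4],[[105,-62,1.5],[0,0,0.02],0.4],[[114,-67.5,1.5],[0,0,0.02],0.4]]'

```text
time_s: 22.18
ee_pos: [0.4263, -0.0732, 0.0986]
eef_rot: [-3.141, -0.002, -3.117]
ft_force: [0.2, -1.3, -0.5]
grip_width: 0.699
grasp_force: 0.0
```

>>> send_rows --deltas '[[[0,0,0],[0,0,0],0.4],[[0,0,0],[0,0,0],0.4],[[0,0,0],[0,0,0],0.4],[[0,0,0],[0,0,0],0.4],[[0,0,0],[0,0,0],0.4]]'

```text
time_s: 22.6
ee_pos: [0.4299, -0.0717, 0.0994]
eef_rot: [3.141, 0.0, -3.115]
ft_force: [-0.6, -0.4, -0.3]
grip_width: 0.704
grasp_force: 0.0
```

Run:
```python
from plan import *
print(start())
im=optics.get_image('wrist');t=optics.get_image('top');np.save('pics/top3.npy',t)
c=np.zeros((400,800,3),np.uint8); c[:,:400]=cv2.resize(t[140:300,150:310],(400,400)); c[:,400:]=cv2.resize(im[:,80:500],(400,400)); cv2.imwrite('pics/w4.png',c[...,::-1])
plan([(.4297,-.0721,.010,91.2,.4)])
```

```text
[ 4.29889716e-01 -7.16674743e-02  9.93703818e-02  9.15043530e+01]
from [ 4.29600e-01 -7.18000e-02  9.92000e-02  9.14957e+01]
[-0.0, -0.5, 89.0] 0.01 f 0.4
end [ 4.29600e-01 -7.23000e-02  1.02000e-02  9.09227e+01]
```

View pics/w4.png

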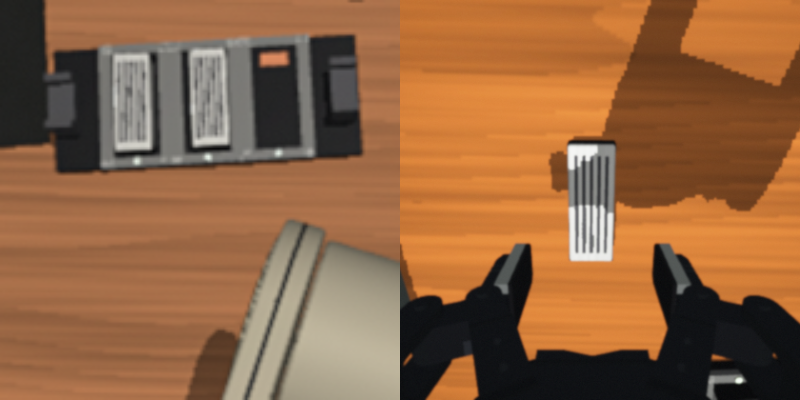

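Drives A and B sit in bays at (132,103) and (208,97). C is centred between the fingers at (592,200).

Run:
```python
from plan import *
plan([(.4298,-.0721,.08,None,-1),(.6565,.0065,.08,94.4,-1),(.6565,.0065,.035,94.4,-1)],[.4298,-.0721,.011,91.5],step=90)
```

```text
from [ 4.298e-01 -7.210e-02  1.100e-02  9.150e+01]
[0.0, 0.0, -69.0] -0.0 f -1
[-76.0, 24.0, -0.0] -0.02 f -1
[-77.0, 23.0, -0.0] -0.02 f -1
[-77.0, 21.0, -0.0] -0.01 f -1
[-0.0, 0.0, 45.0] -0.0 f -1
end [6.56400e-01 6.50000e-03 3.50000e-02 9.43648e+01]
```

>>> send_rows --deltas '[[[0,-0.5,25],[0,0,0],0.4],[[0,-0.5,50],[0,0,0],0.4],[[0,-0.5,72],[0,0,0],0.4],[[0,-0.5,84],[0,0,0],0.4],[[0,-0.5,88],[0,0,0],0.4]]'

```text
time_s: 23.12
ee_pos: [0.4273, -0.0719, 0.0087]
eef_rot: [3.14, -0.004, -3.116]
ft_force: [0.5, -0.4, -0.1]
grip_width: 0.699
grasp_force: 0.0
```

>>> send_rows --deltas '[[[0,0,0],[0,0,0],0.4],[[0,0,0],[0,0,0],0.4],[[0,0,0],[0,0,0],0.4],[[0,0,0],[0,0,0],0]]'

```text
time_s: 23.45
ee_pos: [0.4303, -0.073, 0.0126]
eef_rot: [-3.141, 0.002, -3.116]
ft_force: [-0.2, 0.0, -0.3]
grip_width: 0.574
grasp_force: 0.0
```

>>> send_rows --deltas '[[[0,0,0],[0,0,0],-0.4],[[0,0,0],[0,0,0],-1],[[0,0,0],[0,0,0],-1],[[0,0,0],[0,0,0],-1],[[0,0,0],[0,0,0],-1]]' --grip_force 60

```text
time_s: 23.87
ee_pos: [0.4303, -0.073, 0.0126]
eef_rot: [-3.141, 0.002, -3.116]
ft_force: [-1.5, 0.4, 6.6]
grip_width: 0.381
grasp_force: 60.5
```

>>> send_rows --deltas '[[[0,0,-8],[0,0,0],-1],[[0,0,-24],[0,0,0],-1],[[0,0,-42],[0,0,0],-1],[[0,0,-58],[0,0,0],-1],[[0,0,-69],[0,0,0],-1]]'

```text
time_s: 24.28
ee_pos: [0.4297, -0.0728, 0.0823]
eef_rot: [-3.141, 0.002, -3.116]
ft_force: [-0.2, -0.6, -1.5]
grip_width: 0.376
grasp_force: 59.8
```

>>> send_rows --deltas '[[[-10,3,0],[0,0,0],-1],[[-24,8,0],[0,0,-0.01],-1],[[-41,13,0],[0,0,-0.01],-1],[[-58,18,0],[0,0,-0.02],-1],[[-76,24,0],[0,0,-0.02],-1]]'

```text
time_s: 24.7
ee_pos: [0.5049, -0.0465, 0.0804]
eef_rot: [3.142, -0.0, -3.096]
ft_force: [-0.2, -0.7, -2.4]
grip_width: 0.38
grasp_force: 59.9
```

>>> send_rows --deltas '[[[-15,5,0],[0,0,0],-1],[[-31,9,0],[0,0,-0.01],-1],[[-46,14,0],[0,0,-0.01],-1],[[-62,18,0],[0,0,-0.02],-1],[[-77,23,0],[0,0,-0.02],-1]]'

```text
time_s: 25.12
ee_pos: [0.5809, -0.0201, 0.0802]
eef_rot: [3.142, -0.001, -3.076]
ft_force: [0.5, -0.2, -1.1]
grip_width: 0.38
grasp_force: 59.9
```

>>> send_rows --deltas '[[[-17,5,0],[0,0,0],-1],[[-36,10,0],[0,0,-0.01],-1],[[-54,15,0],[0,0,-0.01],-1],[[-68,19,0],[0,0,-0.01],-1],[[-76.5,21.5,0],[0,0,-0.01],-1]]'

```text
time_s: 25.53
ee_pos: [0.6564, 0.0068, 0.0803]
eef_rot: [3.141, 0.0, -3.066]
ft_force: [0.2, -0.3, -1.0]
grip_width: 0.377
grasp_force: 59.9
```

>>> send_rows --deltas '[[[0,0,0],[0,0,0],-1],[[0,0,0],[0,0,0],-1],[[0,0,15],[0,0,0],-1],[[0,0,35],[0,0,0],-1],[[0,0,42],[0,0,0],-1]]'

```text
time_s: 25.95
ee_pos: [0.6525, 0.0059, 0.0344]
eef_rot: [3.141, -0.005, -3.067]
ft_force: [-1.9, -0.1, -3.2]
grip_width: 0.384
grasp_force: 59.8
```

>>> send_rows --deltas '[[[0,0,3],[0,0,0],-1],[[0,0,3],[0,0,0],-1],[[0,0,3],[0,0,0],-1],[[0,0,3],[0,0,0],-1],[[0,0,3],[0,0,0],-1]]'

```text
time_s: 26.37
ee_pos: [0.6562, 0.006, 0.0366]
eef_rot: [-3.141, 0.002, -3.066]
ft_force: [-0.1, 0.0, -2.0]
grip_width: 0.377
grasp_force: 59.8
```

Run:
```python
from plan import *
print(start(),env.sense()['ft_force'])
plan([(.6565,.0065,.024,94.4,-1)])
```

```text
[6.56216114e-01 6.02068539e-03 3.65799965e-02 9.43089035e+01] [-0.06698054  0.00761818 -1.95756831]
from [6.56200e-01 6.00000e-03 3.66000e-02 9.43089e+01]
[-0.5, 0.5, 12.5] -0.0 f -1
end [6.56700e-01 6.60000e-03 2.41000e-02 9.43089e+01]
```

>>> send_rows --deltas '[[[-0.5,0.5,4],[0,0,0],-1],[[-0.5,0.5,8],[0,0,0],-1],[[-0.5,0.5,11],[0,0,0],-1],[[-0.5,0.5,12.5],[0,0,0],-1],[[-0.5,0.5,12.5],[0,0,0],-1]]'

```text
time_s: 26.78
ee_pos: [0.6561, 0.0067, 0.0246]
eef_rot: [-3.141, 0.0, -3.066]
ft_force: [-9.1, 0.5, 13.6]
grip_width: 0.38
grasp_force: 61.6
```

>>> send_rows --deltas '[[[0,0,0],[0,0,0],-1],[[0,0,0],[0,0,0],0],[[0,0,0],[0,0,0],0.1],[[0,0,0],[0,0,0],0.2],[[0,0,0],[0,0,0],0.2]]'

```text
time_s: 27.2
ee_pos: [0.6556, 0.0067, 0.0224]
eef_rot: [3.142, -0.0, -3.066]
ft_force: [-0.3, 0.3, 0.4]
grip_width: 0.603
grasp_force: 0.0
```

>>> send_rows --deltas '[[[0,0,-12],[0,0,0],0.2],[[0,0,-32],[0,0,0],0.2],[[0,0,-60],[0,0,0],0.2],[[0,0,-85],[0,0,0],0.2],[[0,0,-100],[0,0,0],0.2]]'

```text
time_s: 27.62
ee_pos: [0.6574, 0.0066, 0.1273]
eef_rot: [-3.141, 0.004, -3.066]
ft_force: [0.5, -0.3, 0.6]
grip_width: 0.602
grasp_force: 0.0
```

Run:
```python
from plan import *
print(start())
plan([(.44,.37,.12,90,0)],[.6567,.0065,.124,94.3],step=165)
```

```text
[6.57371307e-01 6.55825411e-03 1.27263207e-01 9.43062209e+01]
from [6.567e-01 6.500e-03 1.240e-01 9.430e+01]
[63.0, 126.0, 1.5] 0.03 f 0
[66.5, 124.5, 1.5] 0.02 f 0
[69.5, 123.0, 1.0] 0.03 f 0
end [ 0.4398  0.37    0.12   89.7163]
```

>>> send_rows --deltas '[[[10,20,0],[0,0,0],0],[[23,46,0.5],[0,0,0.01],0],[[36,72,1],[0,0,0.02],0],[[49,98,1.5],[0,0,0.02],0],[[63,126,1.5],[0,0,0.03],0]]'

```text
time_s: 28.03
ee_pos: [0.583, 0.1282, 0.1222]
eef_rot: [-3.142, 0.001, -3.097]
ft_force: [0.2, 0.4, -0.9]
grip_width: 0.504
grasp_force: 0.0
```

>>> send_rows --deltas '[[[13,25,0],[0,0,0],0],[[26,50,0.5],[0,0,0.01],0],[[40,75,1],[0,0,0.02],0],[[53,100,1.5],[0,0,0.02],0],[[66.5,124.5,1.5],[0,0,0.02],0]]'

```text
time_s: 28.45
ee_pos: [0.5108, 0.2501, 0.1207]
eef_rot: [3.141, 0.001, -3.116]
ft_force: [-0.6, 0.7, -0.9]
grip_width: 0.502
grasp_force: 0.0
```

>>> send_rows --deltas '[[[16,29,0],[0,0,0],0],[[33,58,0.5],[0,0,0.01],0],[[49,87,1],[0,0,0.02],0],[[63,111,1],[0,0,0.03],0],[[69.5,123,1],[0,0,0.03],0]]'

```text
time_s: 28.87
ee_pos: [0.4371, 0.3729, 0.1197]
eef_rot: [3.14, 0.0, 3.138]
ft_force: [-0.4, 0.5, -0.4]
grip_width: 0.499
grasp_force: 0.0
```

>>> send_rows --deltas '[[[0,0,0],[0,0,0],0],[[0,0,0],[0,0,0],0],[[0,0,0],[0,0,0],0],[[0,0,0],[0,0,0],0],[[0,0,0],[0,0,0],0]]'

```text
time_s: 29.28
ee_pos: [0.4397, 0.3691, 0.1189]
eef_rot: [-3.141, 0.0, 3.135]
ft_force: [0.1, 0.5, 0.6]
grip_width: 0.5
grasp_force: 0.0
```

Run:
```python
from plan import *
print(start())
im=optics.get_image('wrist');t=optics.get_image('top');np.save('pics/top4.npy',t);np.save('pics/w5.npy',im)
c=np.zeros((400,800,3),np.uint8); c[:,:400]=cv2.resize(t[140:300,150:310],(400,400)); c[:,400:]=cv2.resize(im[:,80:500],(400,400)); cv2.imwrite('pics/w5.png',c[...,::-1])
plan([(.4397,.3703,.0155,90,0)])
```

```text
[ 0.43968587  0.36911209  0.1188726  89.6331295 ]
from [ 0.4395  0.3693  0.1188 89.6463]
[-0.0, 1.0, 103.5] -0.01 f 0
end [4.39500e-01 3.70300e-01 1.53000e-02 9.02192e+01]
```

View pics/w5.png

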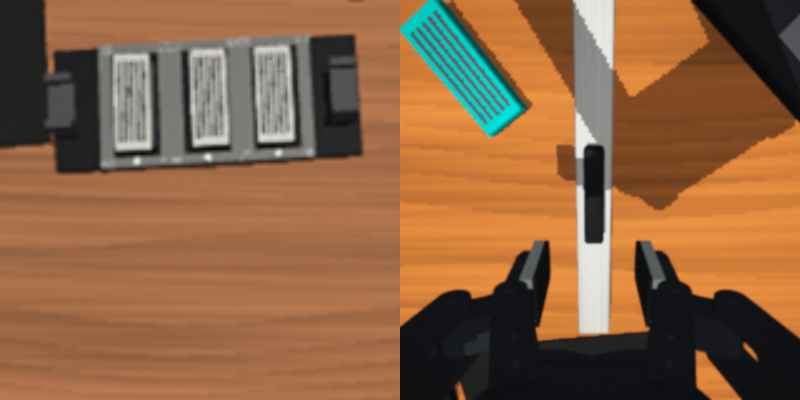

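All three drives lie in their bays, at (132,103), (208,97) and (273,93). The bar has not moved, with its ridge at (594,195) between the fingers. Grasping it.

>>> send_rows --deltas '[[[0,1,30],[0,0,0],0],[[0,1,62],[0,0,0],0],[[0,1,88],[0,0,0],0],[[0,1,98],[0,0,0],0],[[0,1,101],[0,0,0],0]]'

```text
time_s: 29.8
ee_pos: [0.4372, 0.3695, 0.015]
eef_rot: [-3.139, -0.004, 3.136]
ft_force: [-0.4, -0.7, -1.0]
grip_width: 0.497
grasp_force: 0.0
```

>>> send_rows --deltas '[[[0,0,0],[0,0,0],0],[[0,0,0],[0,0,0],0],[[0,0,0],[0,0,0],0],[[0,0,0],[0,0,0],0]]'

```text
time_s: 30.13
ee_pos: [0.4402, 0.3721, 0.0198]
eef_rot: [3.14, 0.003, 3.137]
ft_force: [-0.2, 0.3, 0.6]
grip_width: 0.505
grasp_force: 0.0
```

Run:
```python
from plan import *
print(start())
plan([(.4397,.3703,.0155,90,0)])
```

```text
[4.40221512e-01 3.72060646e-01 1.98365180e-02 8.97254599e+01]
from [4.40200e-01 3.72100e-01 1.98000e-02 8.97255e+01]
[0.5, -2.0, 4.5] -0.0 f 0
end [4.39700e-01 3.70100e-01 1.53000e-02 8.97255e+01]
```

>>> send_rows --deltas '[[[0.5,-2,3],[0,0,0],0],[[0.5,-2,4],[0,0,0],0],[[0.5,-2,4],[0,0,0],0],[[0.5,-2,4],[0,0,0],-0.5],[[0.5,-2,4],[0,0,0],-1]]' --grip_force 80

```text
time_s: 30.55
ee_pos: [0.4383, 0.3692, 0.0138]
eef_rot: [-3.142, -0.0, 3.137]
ft_force: [0.2, -0.0, -0.2]
grip_width: 0.227
grasp_force: 0.0
```

>>> send_rows --deltas '[[[0,0,0],[0,0,0],-1],[[0,0,0],[0,0,0],-1],[[0,0,0],[0,0,0],-1],[[0,0,0],[0,0,0],-1]]'

```text
time_s: 30.88
ee_pos: [0.4385, 0.3693, 0.0142]
eef_rot: [3.141, 0.0, 3.137]
ft_force: [-2.2, -1.7, 5.9]
grip_width: 0.163
grasp_force: 79.8
```

Run:
```python
from plan import *
print(start())
p=plan([(.4397,.3703,.10,None,-1),(.60,.0775,.10,4.5,-1),(.6519,.0725,.09,4.4,-1)],step=70,rot=20)
```

```text
[4.38514470e-01 3.69326615e-01 1.41534102e-02 8.97282443e+01]
from [4.38500e-01 3.69300e-01 1.42000e-02 8.97282e+01]
[-0.5, 0.5, -43.0] -0.0 f -1
[-0.5, 0.5, -43.0] -0.0 f -1
[-32.5, -58.5, 0.0] 0.3 f -1
[-48.0, -46.0, 0.0] 0.3 f -1
[-59.5, -30.0, 0.0] 0.3 f -1
[-66.0, -11.0, 0.0] 0.29 f -1
[-66.5, 8.5, 0.0] 0.3 f -1
[-9.0, 51.5, 10.0] -0.0 f -1
end [0.6521 0.0724 0.0902 4.3575]
```

>>> send_rows --deltas '[[[0,0,-10],[0,0,0],-1],[[0,0,-28],[0,0,0],-1],[[0,0,-48],[0,0,0],-1],[[0,0,-70],[0,0,0],-1],[[0,0,-86],[0,0,0],-1]]'

```text
time_s: 31.3
ee_pos: [0.4384, 0.3691, 0.1014]
eef_rot: [3.142, 0.0, 3.137]
ft_force: [1.2, -0.2, -3.0]
grip_width: 0.165
grasp_force: 78.7
```

>>> send_rows --deltas '[[[-4,-7,0],[0,0,0.04],-1],[[-10,-18,0],[0,0,0.1],-1],[[-17,-31,0],[0,0,0.16],-1],[[-24,-44,0],[0,0,0.23],-1],[[-32.5,-58.5,0],[0,0,0.3],-1]]'

```text
time_s: 31.72
ee_pos: [0.4701, 0.3098, 0.0995]
eef_rot: [-3.141, -0.001, 2.834]
ft_force: [-0.7, -0.6, -3.0]
grip_width: 0.167
grasp_force: 78.8
```

>>> send_rows --deltas '[[[-10,-9,0],[0,0,0.06],-1],[[-19,-18,0],[0,0,0.12],-1],[[-29,-28,0],[0,0,0.18],-1],[[-38,-37,0],[0,0,0.24],-1],[[-48,-46,0],[0,0,0.3],-1]]'

```text
time_s: 32.13
ee_pos: [0.5022, 0.2514, 0.0994]
eef_rot: [-3.14, -0.001, 2.534]
ft_force: [0.2, -0.5, -3.1]
grip_width: 0.162
grasp_force: 78.8
```

>>> send_rows --deltas '[[[-12,-6,0],[0,0,0.06],-1],[[-24,-12,0],[0,0,0.12],-1],[[-36,-18,0],[0,0,0.18],-1],[[-48,-24,0],[0,0,0.24],-1],[[-59.5,-30,0],[0,0,0.3],-1]]'

```text
time_s: 32.55
ee_pos: [0.5342, 0.1928, 0.0994]
eef_rot: [-3.14, -0.0, 2.234]
ft_force: [-0.0, 0.1, -3.5]
grip_width: 0.164
grasp_force: 78.8
```

>>> send_rows --deltas '[[[-13,-2,0],[0,0,0.06],-1],[[-26,-4,0],[0,0,0.12],-1],[[-40,-7,0],[0,0,0.18],-1],[[-53,-9,0],[0,0,0.24],-1],[[-66,-11,0],[0,0,0.29],-1]]'

```text
time_s: 32.97
ee_pos: [0.5662, 0.1342, 0.0994]
eef_rot: [-3.14, -0.0, 1.944]
ft_force: [-0.5, -0.2, -2.9]
grip_width: 0.161
grasp_force: 78.8
```

>>> send_rows --deltas '[[[-15,2,0],[0,0,0.07],-1],[[-30,4,0],[0,0,0.14],-1],[[-45,6,0],[0,0,0.21],-1],[[-58,7.5,0],[0,0,0.26],-1],[[-66.5,8.5,0],[0,0,0.3],-1]]'

```text
time_s: 33.38
ee_pos: [0.5988, 0.0749, 0.0994]
eef_rot: [-3.14, 0.0, 1.643]
ft_force: [0.3, -0.7, -3.3]
grip_width: 0.162
grasp_force: 78.8
```

>>> send_rows --deltas '[[[-1,7,1],[0,0,0],-1],[[-3,20,4],[0,0,0],-1],[[-6,34,7],[0,0,0],-1],[[-8,46,9],[0,0,0],-1],[[-9,51.5,10],[0,0,0],-1]]'

```text
time_s: 33.8
ee_pos: [0.6517, 0.0715, 0.0891]
eef_rot: [-3.141, -0.0, 1.648]
ft_force: [-0.8, 0.9, -3.9]
grip_width: 0.16
grasp_force: 78.8
```

>>> send_rows --deltas '[[[0,0,0],[0,0,0],-1],[[0,0,0],[0,0,0],-1],[[0,0,0],[0,0,0],-1],[[0,0,0],[0,0,0],-1],[[0,0,0],[0,0,0],-1]]'

```text
time_s: 34.22
ee_pos: [0.6506, 0.0714, 0.09]
eef_rot: [-3.142, -0.0, 1.647]
ft_force: [-0.8, -0.6, -3.7]
grip_width: 0.159
grasp_force: 78.8
```

Run:
```python
from plan import *
print(start(),env.sense()['ft_force'],env.sense()['grip_width'])
im=optics.get_image('wrist');np.save('pics/w6.npy',im);cv2.imwrite('pics/w6.png',cv2.resize(im,None,fx=1.4,fy=1.4)[...,::-1])
plan([(.6519,.0725,.058,4.4,-1)])
```

```text
[0.65058221 0.07140118 0.08999605 4.37319985] [-0.82308978 -0.57105291 -3.73924243] 0.15895424274682227
from [0.6507 0.0714 0.09   4.37  ]
[1.0, 1.5, 32.0] -0.0 f -1
end [0.6521 0.0725 0.058  4.37  ]
```

View pics/w6.png

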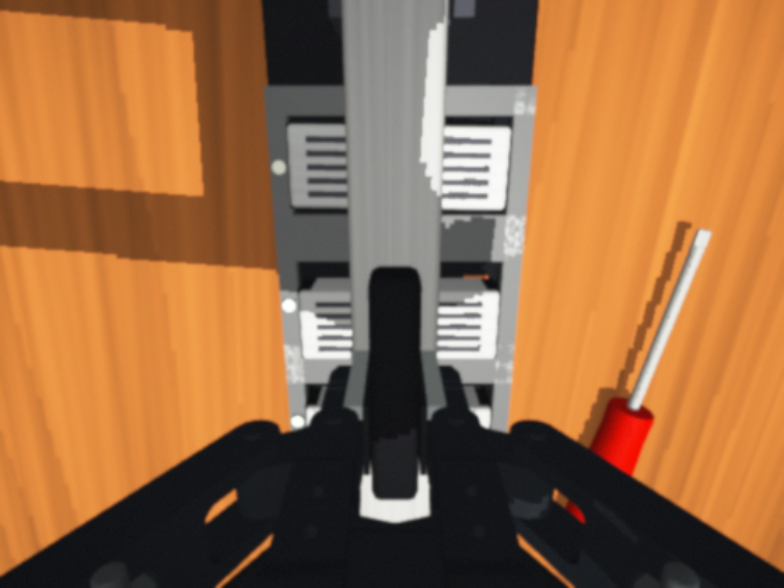

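The bar hangs over the dock along its axis: bar centre column about 395, lips centre about 399. It needs about 1.5 mm forward, then down.

>>> send_rows --deltas '[[[1,1.5,4],[0,0,0],-1],[[1,1.5,10],[0,0,0],-1],[[1,1.5,16],[0,0,0],-1],[[1,1.5,20],[0,0,0],-1],[[1,1.5,22],[0,0,0],-1]]'

```text
time_s: 34.68
ee_pos: [0.6514, 0.0723, 0.0661]
eef_rot: [-3.139, -0.0, 1.647]
ft_force: [-0.4, -0.6, -3.3]
grip_width: 0.164
grasp_force: 78.8
```

>>> send_rows --deltas '[[[0,0,2],[0,0,0],-1],[[0,0,4],[0,0,0],-1],[[0,0,6],[0,0,0],-1],[[0,0,7],[0,0,0],-1],[[0,0,8],[0,0,0],-1]]'

```text
time_s: 35.1
ee_pos: [0.6525, 0.0723, 0.0598]
eef_rot: [3.141, 0.0, 1.647]
ft_force: [-0.4, 0.4, -3.0]
grip_width: 0.164
grasp_force: 78.8
```

>>> send_rows --deltas '[[[0,0,0.5],[0,0,0],-1],[[0,0,1],[0,0,0],-1],[[0,0,1],[0,0,0],-1],[[0,0,1],[0,0,0],-1]]'

```text
time_s: 35.43
ee_pos: [0.6524, 0.0723, 0.0589]
eef_rot: [3.141, 0.0, 1.647]
ft_force: [0.6, 0.5, -2.8]
grip_width: 0.162
grasp_force: 78.8
```

Run:
```python
from plan import *
s=env.sense();print(start(),s['ft_force'],s['moment'])
```

```text
[0.65243977 0.07234791 0.05888532 4.35553179] [ 0.64890274  0.52799877 -2.84905882] [-0.03901142  0.01187342 -0.02985912]
```

>>> send_rows --deltas '[[[0,-0.5,0.5],[0,0,0],-1],[[0,-0.5,1],[0,0,0],-1],[[0,-0.5,1.5],[0,0,0],-1],[[0,-0.5,2],[0,0,0],-1],[[0,-0.5,2],[0,0,0],-1]]'

```text
time_s: 35.85
ee_pos: [0.6518, 0.0723, 0.0566]
eef_rot: [-3.141, -0.0, 1.647]
ft_force: [0.7, 1.1, -4.0]
grip_width: 0.164
grasp_force: 78.8
```

>>> send_rows --deltas '[[[0,0,0.5],[0,0,0],-1],[[0,0,0.5],[0,0,0],-1],[[0,0,0.5],[0,0,0],-1]]'

```text
time_s: 36.1
ee_pos: [0.6519, 0.0723, 0.0563]
eef_rot: [3.142, 0.0, 1.647]
ft_force: [-0.9, -0.6, -3.6]
grip_width: 0.16
grasp_force: 79.0
```

Almost seated; release the last fraction of a millimetre, lift and look.

>>> send_rows --deltas '[[[0,0,0.3],[0,0,0],-1],[[0,0,0.3],[0,0,0],-0.6],[[0,0,0.3],[0,0,0],-0.4],[[0,0,0.3],[0,0,0],-0.2],[[0,0,0.3],[0,0,0],0]]'

```text
time_s: 36.52
ee_pos: [0.6523, 0.0723, 0.0565]
eef_rot: [3.141, 0.0, 1.647]
ft_force: [0.2, 0.6, -0.3]
grip_width: 0.498
grasp_force: 0.0
```

>>> send_rows --deltas '[[[0,0,-3],[0,0,0],0],[[0,0,-15],[0,0,0],0],[[0,0,-35],[0,0,0],0],[[0,0,-60],[0,0,0],0],[[0,0,-90],[0,0,0],0]]'

```text
time_s: 36.93
ee_pos: [0.6508, 0.0723, 0.1463]
eef_rot: [-3.139, -0.0, 1.647]
ft_force: [0.1, 0.8, -0.2]
grip_width: 0.5
grasp_force: 0.0
```

>>> send_rows --deltas '[[[0,-10,-5],[0,0,0],0],[[0,-35,-10],[0,0,0],0],[[0,-65,-10],[0,0,0],0],[[0,-95,-10],[0,0,0],0],[[0,-120,-10],[0,0,0],0]]'

```text
time_s: 37.35
ee_pos: [0.5309, 0.0631, 0.1571]
eef_rot: [3.141, 0.0, 1.647]
ft_force: [-0.6, -0.8, 0.4]
grip_width: 0.496
grasp_force: 0.0
```

>>> send_rows --deltas '[[[-25,-10,0],[0,0,0],0],[[-60,-15,0],[0,0,0],0],[[-95,-20,0],[0,0,0],0],[[-130,-25,0],[0,0,0],0],[[-160,-30,0],[0,0,0],0]]'

```text
time_s: 37.77
ee_pos: [0.5145, -0.1007, 0.1577]
eef_rot: [3.14, 0.001, 1.647]
ft_force: [1.3, 0.2, 0.0]
grip_width: 0.503
grasp_force: 0.0
```

>>> send_rows --deltas '[[[0,0,0],[0,0,0],0],[[0,0,0],[0,0,0],0],[[0,0,0],[0,0,0],0],[[0,0,0],[0,0,0],0],[[0,0,0],[0,0,0],0]]'

```text
time_s: 38.18
ee_pos: [0.5147, -0.0975, 0.1562]
eef_rot: [3.141, -0.0, 1.648]
ft_force: [-1.0, 0.3, -0.5]
grip_width: 0.5
grasp_force: 0.0
```

Run:
```python
from plan import *
print(start(), env.sense()['joint_positions'])
t=optics.get_image('top');s=optics.get_image('scene');np.save('pics/top5.npy',t)
c=np.zeros((400,800,3),np.uint8); c[:,:400]=cv2.resize(t[140:280,150:310],(400,400)); c[:,400:]=cv2.resize(s[160:300,240:430],(400,400),interpolation=cv2.INTER_CUBIC); cv2.imwrite('pics/t5.png',c[...,::-1])
```

```text
[ 0.51465969 -0.09753548  0.15624861  4.44222504] [-2.85351674e-01 -2.78015840e-02  1.79048411e+00  2.30885923e-04
  1.37872103e+00 -3.62927200e-01]
```

View pics/t5.png

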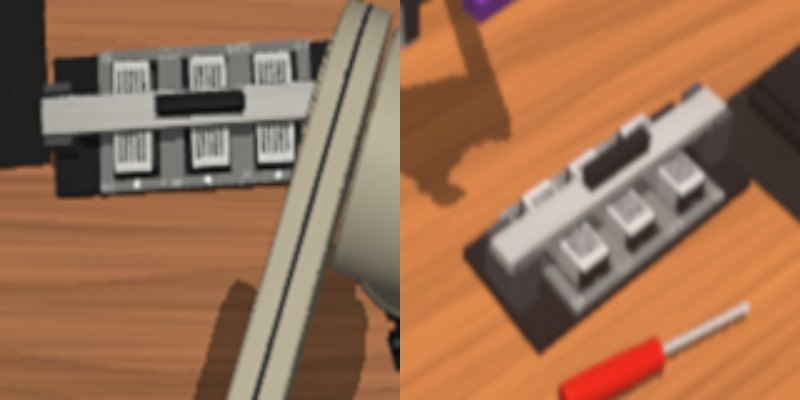

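The bar lies level in both notches with its grip up, and the three drives are beneath it. Moving on to the panel.

Run:
```python
from plan import *
plan([(.5334,-.284,.15,97.2,.2)],rot=32)
```

```text
from [ 0.5146 -0.0976  0.1561  4.4441]
[-62.5, 1.5, 2.0] -0.54 f 0.2
[-54.0, -31.0, 2.0] -0.54 f 0.2
[-31.0, -54.5, 2.0] -0.54 f 0.2
end [ 0.5334 -0.2842  0.1501 97.2632]
```

>>> send_rows --deltas '[[[-12,0,0],[0,0,-0.1],0.2],[[-25,0.5,0.5],[0,0,-0.21],0.2],[[-37,1,1],[0,0,-0.32],0.2],[[-50,1,1.5],[0,0,-0.43],0.2],[[-62.5,1.5,2],[0,0,-0.54],0.2]]'

```text
time_s: 38.7
ee_pos: [0.5209, -0.1607, 0.1539]
eef_rot: [-3.141, -0.0, 2.194]
ft_force: [0.9, 1.3, 0.2]
grip_width: 0.597
grasp_force: 0.0
```

>>> send_rows --deltas '[[[-11,-6,0],[0,0,-0.11],0.2],[[-22,-12,0.5],[0,0,-0.22],0.2],[[-32,-19,1],[0,0,-0.33],0.2],[[-43,-25,1.5],[0,0,-0.44],0.2],[[-54,-31,2],[0,0,-0.54],0.2]]'

```text
time_s: 39.12
ee_pos: [0.5268, -0.2227, 0.1519]
eef_rot: [3.142, -0.0, 2.734]
ft_force: [-0.0, -0.2, 1.5]
grip_width: 0.603
grasp_force: 0.0
```

>>> send_rows --deltas '[[[-7,-12,0],[0,0,-0.12],0.2],[[-14,-24,0.5],[0,0,-0.24],0.2],[[-21,-36,1],[0,0,-0.36],0.2],[[-28,-48,1.5],[0,0,-0.47],0.2],[[-31,-54.5,2],[0,0,-0.54],0.2]]'

```text
time_s: 39.53
ee_pos: [0.5334, -0.286, 0.1499]
eef_rot: [-3.141, -0.0, -3.01]
ft_force: [-0.4, -0.8, -0.5]
grip_width: 0.602
grasp_force: 0.0
```

>>> send_rows --deltas '[[[0,0,0],[0,0,0],0.2],[[0,0,0],[0,0,0],0.2],[[0,0,0],[0,0,0],0.2],[[0,0,0],[0,0,0],0.2],[[0,0,0],[0,0,0],0.2]]'

```text
time_s: 39.95
ee_pos: [0.5331, -0.2845, 0.15]
eef_rot: [3.141, 0.0, -3.017]
ft_force: [0.2, -0.2, -0.1]
grip_width: 0.6
grasp_force: 0.0
```

Run:
```python
from plan import *
print(start(), env.sense()['joint_positions'])
im=optics.get_image('wrist');np.save('pics/w7.npy',im);cv2.imwrite('pics/w7.png',cv2.resize(im,None,fx=1.4,fy=1.4)[...,::-1])
```

```text
[ 0.53313781 -0.28447099  0.15003369 97.15504739] [-5.75039756e-01  1.92177953e-01  1.56968176e+00  1.03195888e-04
  1.37978888e+00 -2.27073481e+00]
```

View pics/w7.png

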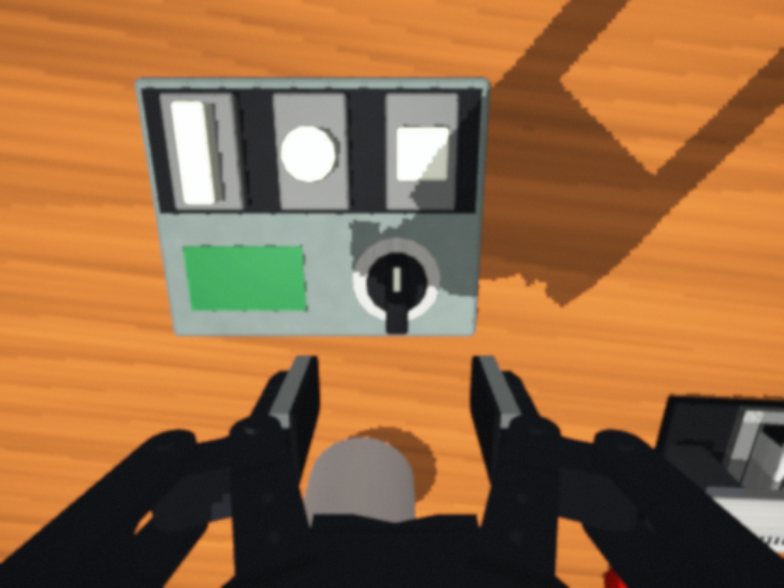

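Wrist view: the switch disc is at (397,284), with its blade along the image column. Keys are long (193,152), round (309,154) and square (423,153).

Run:
```python
from plan import *
s=env.sense()
for n,p,z in(('disc',(397,284),.043),('ring',(396,281),.032),('long',(193,152),.052),('round',(309,154),.052),('square',(423,153),.052)):
    print(n,pt('wrist',np.array([p])/1.4,z,s)[0].round(4))
P=pt('wrist',np.array([(137,80),(489,80),(475,333),(176,335)])/1.4,.03,s)[:,:2];print(P.mean(0),[np.linalg.norm(P[i]-P[i-1]).round(4) for i in range(4)],np.degrees(np.arctan2(*(P[3]-P[0])[::-1])),np.degrees(np.arctan2(*(P[2]-P[1])[::-1])))
```

```text
disc [ 0.5348 -0.2836  0.043 ]
ring [ 0.5365 -0.2839  0.032 ]
long [ 0.4758 -0.395   0.052 ]
round [ 0.4694 -0.3369  0.052 ]
square [ 0.4617 -0.2798  0.052 ]
[ 0.50479578 -0.33211096] [np.float64(0.1458), np.float64(0.1853), np.float64(0.1445), np.float64(0.1861)] 7.022794773325384 7.355558406338829
```

>>> send_rows --deltas '[[[-1.5,0.5,20],[0,0,0],0.2],[[-1.5,0.5,45],[0,0,0],0.2],[[-1.5,0.5,70],[0,0,0],0],[[-1.5,0.5,88],[0,0,0],0],[[-1.5,0.5,95],[0,0,0],0]]'

```text
time_s: 40.42
ee_pos: [0.5325, -0.2829, 0.0515]
eef_rot: [3.138, -0.004, -3.017]
ft_force: [0.6, 0.9, -0.4]
grip_width: 0.498
grasp_force: 0.0
```

>>> send_rows --deltas '[[[0,0,3],[0,0,0],0],[[0,0,5],[0,0,0],0],[[0,0,5],[0,0,0],0],[[0,0,5],[0,0,0],0],[[0,0,5],[0,0,0],0]]'

```text
time_s: 40.83
ee_pos: [0.5354, -0.2851, 0.0516]
eef_rot: [-3.14, 0.002, -3.016]
ft_force: [-0.6, 0.2, -0.3]
grip_width: 0.5
grasp_force: 0.0
```

Run:
```python
from plan import *
print(start(), env.sense()['ft_force'])
plan([(.5345,-.284,.050,97.2,0)])
```

```text
[ 5.35362390e-01 -2.85133086e-01  5.15795537e-02  9.71690278e+01] [-0.56419558  0.24358383 -0.26834633]
from [ 5.3540e-01 -2.8510e-01  5.1600e-02  9.7169e+01]
[0.5, 1.0, 1.5] -0.0 f 0
end [ 5.3470e-01 -2.8420e-01  5.0100e-02  9.7169e+01]
```

>>> send_rows --deltas '[[[0.5,1,1],[0,0,0],0],[[0.5,1,1],[0,0,0],-0.4],[[0.5,1,1],[0,0,0],-0.6],[[0.5,1,1],[0,0,0],-1],[[0.5,1,1],[0,0,0],-1]]' --grip_force 45

```text
time_s: 41.25
ee_pos: [0.5339, -0.2835, 0.0493]
eef_rot: [3.141, 0.0, -3.016]
ft_force: [-1.5, 1.7, 4.0]
grip_width: 0.136
grasp_force: 44.8
```

>>> send_rows --deltas '[[[0,0,0],[0,0,0],-1],[[0,0,0],[0,0,0],-1],[[0,0,0],[0,0,0],-1]]'

```text
time_s: 41.5
ee_pos: [0.5339, -0.2835, 0.0493]
eef_rot: [3.141, 0.0, -3.016]
ft_force: [-2.3, 2.5, 6.0]
grip_width: 0.129
grasp_force: 45.1
```

Run:
```python
from plan import *
s=env.sense();print(start(), s['ft_force'],s['moment'],s['grip_width'],s['grasp_force'])
```

```text
[ 5.33851155e-01 -2.83481082e-01  4.93066355e-02  9.71741595e+01] [-2.26896588  2.53137355  5.99388747] [ 0.44747184  0.40332984 -0.04196771] 0.12943644379426536 45.11064648628235
```

>>> send_rows --deltas '[[[0,0,0],[0,0,0.08],-1],[[0,0,0],[0,0,0.17],-1],[[0,0,0],[0,0,0.26],-1],[[0,0,0],[0,0,0.35],-1],[[0,0,0],[0,0,0.44],-1]]'

```text
time_s: 41.92
ee_pos: [0.5339, -0.2833, 0.0493]
eef_rot: [3.141, -0.0, 2.823]
ft_force: [-2.5, 3.0, 5.8]
grip_width: 0.132
grasp_force: 45.2
```

>>> send_rows --deltas '[[[0,0,0],[0,0,0.09],-1],[[0,0,0],[0,0,0.18],-1],[[0,0,0],[0,0,0.27],-1],[[0,0,0],[0,0,0.35],-1],[[0,0,0],[0,0,0.4],-1]]'

```text
time_s: 42.33
ee_pos: [0.5339, -0.2832, 0.0493]
eef_rot: [3.141, -0.0, 2.423]
ft_force: [-2.4, 3.4, 5.1]
grip_width: 0.13
grasp_force: 45.2
```

Run:
```python
from plan import *
s=env.sense();print(start(), s['ft_force'],s['moment'],s['grip_width'],s['grasp_force'])
```

```text
[ 0.53389755 -0.2831868   0.04930018 48.80581009] [-2.42692393  3.39955485  5.13438108] [0.70051753 0.38182359 0.09019479] 0.13019282934797616 45.24549901485443
```

>>> send_rows --deltas '[[[0,0,0],[0,0,0.03],-1],[[0,0,0],[0,0,0.05],-1],[[0,0,0],[0,0,0.06],-1],[[0,0,0],[0,0,0.06],-1]]'

```text
time_s: 42.67
ee_pos: [0.5339, -0.2832, 0.0493]
eef_rot: [3.141, -0.0, 2.366]
ft_force: [-1.4, 4.2, 6.2]
grip_width: 0.129
grasp_force: 45.2
```

Run:
```python
from plan import *
s=env.sense();print(start(), s['ft_force'],s['moment'])
```

```text
[ 0.53393914 -0.28321039  0.04932072 45.58239964] [-1.42515983  4.19965963  6.16207622] [0.59793274 0.41114195 0.18538214]
```

>>> send_rows --deltas '[[[0,0,0],[0,0,0.02],-1],[[0,0,0],[0,0,0.04],-1],[[0,0,0],[0,0,0.04],-1]]'

```text
time_s: 42.92
ee_pos: [0.5339, -0.2832, 0.0493]
eef_rot: [3.142, -0.0, 2.327]
ft_force: [-2.6, 4.0, 5.9]
grip_width: 0.129
grasp_force: 53.3
```

Run:
```python
from plan import *
s=env.sense();print(start(), s['ft_force'],s['moment'])
```

```text
[ 0.53393637 -0.28318916  0.04932414 43.34310527] [-2.56948076  3.95309897  5.87869586] [0.62263097 0.39014032 1.16982538]
```

Torque jumped to 1.2 N m, so the switch is at its stop. I'll turn back with it and release.

>>> send_rows --deltas '[[[0,0,0],[0,0,-0.06],-1],[[0,0,0],[0,0,-0.15],-1],[[0,0,0],[0,0,-0.24],-1],[[0,0,0],[0,0,-0.34],-1],[[0,0,0],[0,0,-0.44],-1]]'

```text
time_s: 43.33
ee_pos: [0.5339, -0.2833, 0.0493]
eef_rot: [3.141, -0.0, 2.772]
ft_force: [-2.6, 3.1, 6.5]
grip_width: 0.134
grasp_force: 45.2
```

>>> send_rows --deltas '[[[0,0,0],[0,0,-0.1],-1],[[0,0,0],[0,0,-0.2],-1],[[0,0,0],[0,0,-0.3],-1],[[0,0,0],[0,0,-0.4],-1],[[0,0,0],[0,0,-0.48],-1]]'

```text
time_s: 43.75
ee_pos: [0.5339, -0.2835, 0.0493]
eef_rot: [3.141, 0.0, -3.031]
ft_force: [-2.4, 2.6, 5.2]
grip_width: 0.13
grasp_force: 45.2
```

>>> send_rows --deltas '[[[0,0,0],[0,0,0],-1],[[0,0,0],[0,0,0],-0.5],[[0,0,0],[0,0,0],-0.2],[[0,0,0],[0,0,0],0],[[0,0,0],[0,0,0],0]]'

```text
time_s: 44.17
ee_pos: [0.5338, -0.2837, 0.0488]
eef_rot: [-3.142, -0.0, -3.037]
ft_force: [0.5, 0.5, -0.5]
grip_width: 0.497
grasp_force: 0.0
```

>>> send_rows --deltas '[[[0,0,-10],[0,0,0],0],[[0,0,-25],[0,0,0],0],[[0,0,-40],[0,0,0],0],[[0,0,-50],[0,0,0],-1],[[0,0,-50],[0,0,0],-1]]'

```text
time_s: 44.58
ee_pos: [0.5356, -0.2848, 0.1027]
eef_rot: [-3.138, 0.004, -3.036]
ft_force: [0.2, -0.6, -0.1]
grip_width: 0.23
grasp_force: 0.0
```

>>> send_rows --deltas '[[[0,0,0],[0,0,0],-1],[[0,0,0],[0,0,0],-1],[[0,0,0],[0,0,0],-1]]'

```text
time_s: 44.83
ee_pos: [0.5331, -0.2831, 0.0978]
eef_rot: [3.14, -0.001, -3.036]
ft_force: [-1.3, 0.0, -0.4]
grip_width: -0.001
grasp_force: 0.0
```

Run:
```python
from plan import *
print(start(),env.sense()['grip_width'])
plan([(.4688,-.337,.075,97.2,-1)])
im=optics.get_image('wrist');np.save('pics/w8.npy',im);cv2.imwrite('pics/w8.png',cv2.resize(im,None,fx=1.2,fy=1.2)[...,::-1])
```

```text
[ 0.53314598 -0.28314192  0.09779856 96.02697048] -0.001388034131031691
from [ 0.5331 -0.2831  0.0978 96.027 ]
[69.5, -47.0, 23.0] -0.02 f -1
end [ 4.69000e-01 -3.37200e-01  7.48000e-02  9.71729e+01]
```

View pics/w8.png

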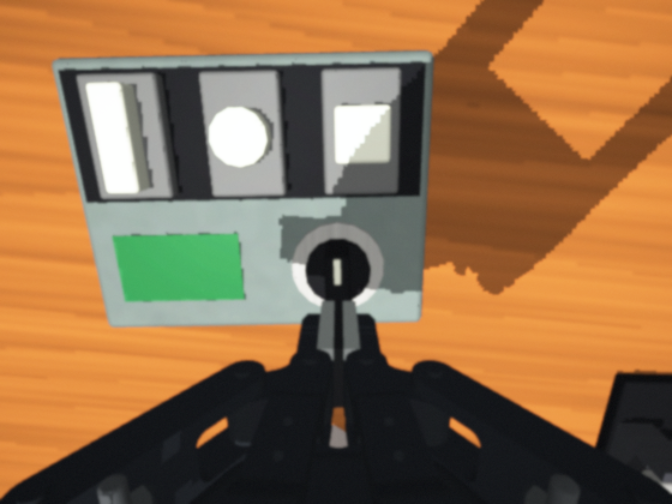

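The switch is back at rest, with its blade mark vertical at (338,272). Moving over the round key.

>>> send_rows --deltas '[[[15,-10,0],[0,0,0],-1],[[34,-23,5],[0,0,-0.01],-1],[[52,-35,12],[0,0,-0.02],-1],[[66,-45,18],[0,0,-0.02],-1],[[69.5,-47,20],[0,0,-0.02],-1]]'

```text
time_s: 45.3
ee_pos: [0.4669, -0.3384, 0.077]
eef_rot: [3.14, -0.003, -3.018]
ft_force: [0.0, 0.0, -0.1]
grip_width: 0.004
grasp_force: 0.0
```

>>> send_rows --deltas '[[[0,0,3],[0,0,0],-1],[[0,0,5],[0,0,0],-1],[[0,0,5],[0,0,0],-1],[[0,0,5],[0,0,0],-1],[[0,0,5],[0,0,0],-1]]'

```text
time_s: 45.72
ee_pos: [0.4704, -0.3371, 0.0743]
eef_rot: [-3.141, 0.0, -3.015]
ft_force: [0.3, -0.1, 0.1]
grip_width: 0.004
grasp_force: 0.0
```

Run:
```python
from plan import *
print(start(),env.sense()['ft_force'])
plan([(.4688,-.337,.055,97.2,-1)])
```

```text
[ 4.70397048e-01 -3.37145313e-01  7.42526416e-02  9.72331682e+01] [ 0.26308432 -0.14641977  0.10356509]
from [ 4.70400e-01 -3.37100e-01  7.43000e-02  9.72332e+01]
[1.5, 0.5, 19.5] 0.0 f -1
end [ 4.68800e-01 -3.36800e-01  5.48000e-02  9.72332e+01]
```

>>> send_rows --deltas '[[[1.5,0.5,5],[0,0,0],-1],[[1.5,0.5,11],[0,0,0],-1],[[1.5,0.5,16],[0,0,0],-1],[[1.5,0.5,18.5],[0,0,0],-1],[[1.5,0.5,19],[0,0,0],-1]]'

```text
time_s: 46.13
ee_pos: [0.4674, -0.3367, 0.0537]
eef_rot: [3.14, -0.001, -3.016]
ft_force: [0.4, 0.3, 0.4]
grip_width: 0.001
grasp_force: 0.0
```

>>> send_rows --deltas '[[[0,0,2],[0,0,0],-1],[[0,0,4],[0,0,0],-1],[[0,0,6],[0,0,0],-1],[[0,0,7],[0,0,0],-1],[[0,0,8],[0,0,0],-1]]'

```text
time_s: 46.55
ee_pos: [0.4682, -0.3375, 0.0473]
eef_rot: [-3.141, 0.0, -3.016]
ft_force: [-1.3, 1.2, 4.1]
grip_width: -0.0
grasp_force: 2.1
```

>>> send_rows --deltas '[[[0,0,0.5],[0,0,0],-1],[[0,0,1],[0,0,0],-1],[[0,0,1],[0,0,0],-1]]'

```text
time_s: 46.8
ee_pos: [0.4682, -0.3374, 0.0462]
eef_rot: [-3.141, 0.0, -3.016]
ft_force: [-2.1, 0.2, 4.8]
grip_width: -0.001
grasp_force: 2.3
```

Nearly down; a bit more until the force climbs.

>>> send_rows --deltas '[[[0,0,0.5],[0,0,0],-1],[[0,0,1],[0,0,0],-1],[[0,0,1],[0,0,0],-1],[[0,0,1],[0,0,0],-1]]'

```text
time_s: 47.13
ee_pos: [0.4683, -0.3375, 0.046]
eef_rot: [-3.141, 0.0, -3.016]
ft_force: [-4.9, 3.4, 11.7]
grip_width: -0.002
grasp_force: 5.5
```

Bottomed out (11.7 N). Up, then over to the square key.

Run:
```python
from plan import *
plan([(.4612,-.2797,.075,97.2,-1)],[.4684,-.3372,.075,97.2])
```

```text
from [ 4.684e-01 -3.372e-01  7.500e-02  9.720e+01]
[-0.0, 58.0, -0.0] -0.0 f -1
end [ 4.611e-01 -2.797e-01  7.500e-02  9.720e+01]
```

>>> send_rows --deltas '[[[0,0,-3],[0,0,0],-1],[[0,0,-10],[0,0,0],-1],[[0,0,-20],[0,0,0],-1],[[0,0,-28],[0,0,0],-1],[[0,0,-30],[0,0,0],-1]]'

```text
time_s: 47.55
ee_pos: [0.469, -0.338, 0.0771]
eef_rot: [-3.14, 0.002, -3.016]
ft_force: [0.1, -0.2, 0.8]
grip_width: 0.001
grasp_force: 0.0
```

>>> send_rows --deltas '[[[0,10,0],[0,0,0],-1],[[0,25,0],[0,0,0],-1],[[0,42,0],[0,0,0],-1],[[0,54,0],[0,0,0],-1],[[0,58,0],[0,0,0],-1]]'

```text
time_s: 47.97
ee_pos: [0.4602, -0.2774, 0.0743]
eef_rot: [3.14, -0.001, -3.015]
ft_force: [-0.4, -0.9, -0.2]
grip_width: -0.0
grasp_force: 0.0
```

>>> send_rows --deltas '[[[0,0,0],[0,0,0],-1],[[0,0,0],[0,0,0],-1],[[0,0,0],[0,0,0],-1],[[0,0,0],[0,0,0],-1],[[0,0,0],[0,0,0],-1]]'

```text
time_s: 48.38
ee_pos: [0.4609, -0.2803, 0.075]
eef_rot: [-3.141, 0.0, -3.017]
ft_force: [0.8, 0.1, -0.1]
grip_width: 0.0
grasp_force: 0.0
```

Run:
```python
from plan import *
plan([(.4612,-.2797,.055,97.2,-1)])
```

```text
from [ 4.60900e-01 -2.80300e-01  7.50000e-02  9.71402e+01]
[-0.5, 0.5, 20.0] -0.0 f -1
end [ 4.61300e-01 -2.79800e-01  5.50000e-02  9.71402e+01]
```

>>> send_rows --deltas '[[[0,0,5],[0,0,0],-1],[[0,0,11],[0,0,0],-1],[[0,0,16],[0,0,0],-1],[[0,0,19],[0,0,0],-1],[[0,0,20],[0,0,0],-1]]'

```text
time_s: 48.8
ee_pos: [0.4601, -0.2793, 0.0537]
eef_rot: [3.14, -0.001, -3.017]
ft_force: [-0.0, 0.6, -0.3]
grip_width: 0.001
grasp_force: 0.0
```

>>> send_rows --deltas '[[[0,0,2],[0,0,0],-1],[[0,0,4],[0,0,0],-1],[[0,0,6],[0,0,0],-1],[[0,0,7],[0,0,0],-1],[[0,0,8],[0,0,0],-1]]'

```text
time_s: 49.22
ee_pos: [0.4609, -0.2798, 0.0472]
eef_rot: [-3.141, 0.0, -3.016]
ft_force: [-2.4, 1.9, 4.6]
grip_width: 0.001
grasp_force: 2.1
```

>>> send_rows --deltas '[[[0,0,0.5],[0,0,0],-1],[[0,0,1],[0,0,0],-1],[[0,0,1.5],[0,0,0],-1],[[0,0,2],[0,0,0],-1],[[0,0,2],[0,0,0],-1]]'

```text
time_s: 49.63
ee_pos: [0.461, -0.2799, 0.046]
eef_rot: [-3.141, 0.0, -3.016]
ft_force: [-5.2, 3.5, 11.9]
grip_width: 0.003
grasp_force: 5.7
```

Square key fully down. Up, and over to the long key, 116 mm away.

>>> send_rows --deltas '[[[0,0,-3],[0,0,0],-1],[[0,0,-10],[0,0,0],-1],[[0,0,-20],[0,0,0],-1],[[0,0,-28],[0,0,0],-1],[[0,0,-30],[0,0,0],-1]]'

```text
time_s: 50.05
ee_pos: [0.4619, -0.2806, 0.0772]
eef_rot: [-3.14, 0.002, -3.016]
ft_force: [0.4, -0.3, 1.0]
grip_width: -0.002
grasp_force: 0.0
```

>>> send_rows --deltas '[[[0,-15,0],[0,0,0],-1],[[0,-45,0],[0,0,0],-1],[[0,-78,0],[0,0,0],-1],[[0,-105,0],[0,0,0],-1],[[0,-116,0],[0,0,0],-1]]'

```text
time_s: 50.47
ee_pos: [0.4755, -0.3984, 0.0756]
eef_rot: [-3.139, 0.001, -3.018]
ft_force: [0.4, -0.8, -0.7]
grip_width: -0.002
grasp_force: 0.0
```

>>> send_rows --deltas '[[[0,0,0],[0,0,0],-1],[[0,0,0],[0,0,0],-1],[[0,0,0],[0,0,0],-1],[[0,0,0],[0,0,0],-1],[[0,0,0],[0,0,0],-1]]'

```text
time_s: 50.88
ee_pos: [0.4754, -0.3936, 0.0749]
eef_rot: [3.141, -0.0, -3.015]
ft_force: [0.4, 0.4, 0.2]
grip_width: 0.001
grasp_force: 0.0
```

Run:
```python
from plan import *
plan([(.4755,-.395,.055,97.2,-1)])
```

```text
from [ 4.75400e-01 -3.93600e-01  7.49000e-02  9.72378e+01]
[0.0, -1.5, 20.0] 0.0 f -1
end [ 4.75600e-01 -3.95100e-01  5.49000e-02  9.72378e+01]
```

>>> send_rows --deltas '[[[0,-1,5],[0,0,0],-1],[[0,-1,11],[0,0,0],-1],[[0,-1,16],[0,0,0],-1],[[0,-1,19],[0,0,0],-1],[[0,-1,20],[0,0,0],-1]]'

```text
time_s: 51.3
ee_pos: [0.4749, -0.3952, 0.0536]
eef_rot: [3.14, -0.001, -3.016]
ft_force: [-0.9, -0.2, -0.5]
grip_width: 0.002
grasp_force: 0.0
```

>>> send_rows --deltas '[[[0,0,2],[0,0,0],-1],[[0,0,4],[0,0,0],-1],[[0,0,6],[0,0,0],-1],[[0,0,7],[0,0,0],-1],[[0,0,8],[0,0,0],-1]]'

```text
time_s: 51.72
ee_pos: [0.4755, -0.3959, 0.0472]
eef_rot: [-3.141, 0.0, -3.016]
ft_force: [-2.3, 1.6, 4.2]
grip_width: -0.002
grasp_force: 2.1
```

>>> send_rows --deltas '[[[0,0,0.5],[0,0,0],-1],[[0,0,1],[0,0,0],-1],[[0,0,1.5],[0,0,0],-1],[[0,0,2],[0,0,0],-1],[[0,0,2],[0,0,0],-1]]'

```text
time_s: 52.13
ee_pos: [0.4756, -0.396, 0.046]
eef_rot: [-3.141, 0.0, -3.016]
ft_force: [-3.9, 4.3, 10.1]
grip_width: 0.002
grasp_force: 5.1
```

>>> send_rows --deltas '[[[0,0,-3],[0,0,0],-1],[[0,0,-15],[0,0,0],-1],[[0,0,-40],[0,0,0],-1],[[0,0,-75],[0,0,0],-1],[[0,0,-100],[0,0,0],-1]]'

```text
time_s: 52.55
ee_pos: [0.4757, -0.3961, 0.1477]
eef_rot: [-3.141, 0.001, -3.016]
ft_force: [0.8, -1.5, 1.5]
grip_width: 0.0
grasp_force: 0.0
```

>>> send_rows --deltas '[[[0,0,0],[0,0,0],-1],[[0,0,0],[0,0,0],-1],[[0,0,0],[0,0,0],-1],[[0,0,0],[0,0,0],-1],[[0,0,0],[0,0,0],-1]]'

```text
time_s: 52.97
ee_pos: [0.4747, -0.3951, 0.1433]
eef_rot: [3.139, -0.002, -3.016]
ft_force: [1.5, 0.3, -0.3]
grip_width: -0.001
grasp_force: 0.0
```

Run:
```python
from h import *
print(env.sense()['time_s'])
t=optics.get_image('top');s=optics.get_image('scene')
c=np.zeros((600,800,3),np.uint8); c[:300,:400]=cv2.resize(t[105:315,120:400],(400,300)); c[:300,400:]=cv2.resize(s[170:290,260:420],(400,300),interpolation=cv2.INTER_CUBIC);c[300:,:400]=cv2.resize(s,(400,300));c[300:,400:]=cv2.resize(t[140:260,150:310],(400,300),interpolation=cv2.INTER_CUBIC)
cv2.imwrite('pics/end.png',c[...,::-1])
```

```text
52.9667
```

View pics/end.png

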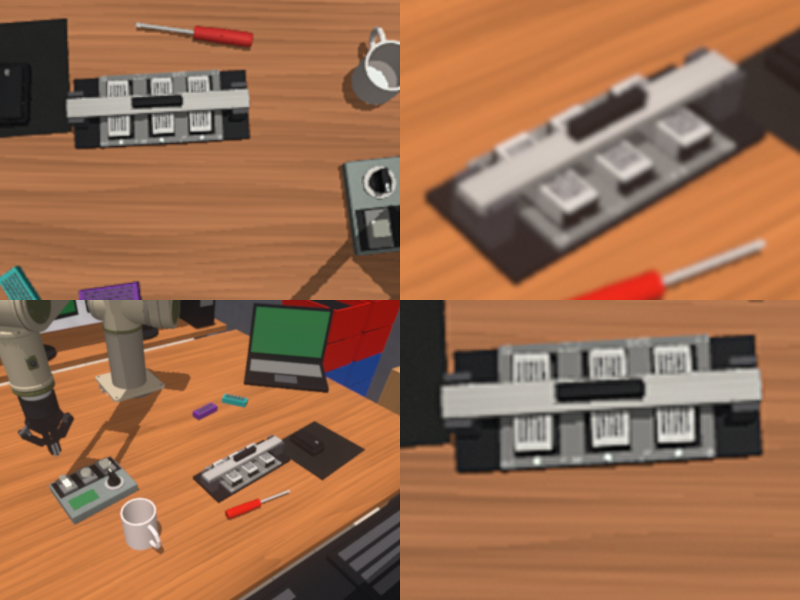

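The bar is level across both posts with its grip at (600,390), three drives lie beneath it, and the mug, mouse and screwdriver are undisturbed.

```bash
python3 -c "
from workcell import workorder
print(workorder.close_job())"
```

```text
the job is handed in; nothing more can be done
None
```

The job is handed in: all three drives are in bays with the bar back across both posts, the switch was turned to its stop and returned, the round, square and long keys were pressed in that order, and the final pictures showed the mug, mouse and screwdriver undisturbed.

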